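# Regrip the tuning tool and trim the compass declination

### The arm

A 7-joint arm with a two-finger parallel gripper is mounted at the origin on the work surface. World frame = base frame: x ahead of the robot, y to its left, z up, the work surface at z = 0. Lengths are in m, angles in rad, forces in N, time in s.
With the tool pointing down it reaches from about 0.4 to 0.85 m from the base axis. Payload 4.5 kg.
Tool frame: the origin (TCP) lies midway between the tips of the shut fingers; the grasp point (between the pads) lies 19 mm behind it; z points along the fingers, x is the direction in which the jaws open and shut, and the axes are right-handed (so a half turn about z gives the same grasp; the last joint's range is limited). The gripper opens to 88 mm and grips with 3 to 60 N. Pads are 18 mm wide; open, the fingers measure 123 mm over their backs; the gripper's body (75 mm by 187 mm) begins 45 mm behind the grasp point.
Start: joints at [1.235, 0.689, -0.195, 1.565, 0.157, 0.902, -0.215], TCP at [0.226, -0.583, 0.239] pointing down, gripper open.
Joint ranges: [-3.01, 3.01], [-0.46, 2.08], [-1.47, 1.51], [0.13, 2.56], [-1, 4.14], [0.04, 2.09], [-2.66, 2.66]. Speed limits (rad/s): [2.57, 2.57, 3.14, 3.14, 3.14, 3.14, 3.14].

### API

Orientations are given as a unit quaternion [x, y, z, w].
In Python, from plant import r gives the robot as it stands. The module is installed in compiled form; this text tells all that it offers.
- The arm moves only by the tool play_rows, never from a script. Its argument "increments" is a list of rows, each a list of 7 numbers: the opening, from 0 (shut) to 1 (fully open), then the shift along the tool's x, y, z in mm, then the turn, a rotation vector about the tool's x, y, z in rad. In form: [[hand, dx, dy, dz, wx, wy, wz], ...]. A call has exactly 8 rows; each row shifts and turns the pose as measured when the row begins, along the tool's axes as they then stand; what a row does not reach is not made up. A row lasts 1/8 s, in which the tool goes at most 62.5 mm and 10.7 degrees, less where a joint would pass 70% of its speed; a pose out of reach is approached as far as the arm can. A call is refused whole if a number of a shift passes 62.5 or a number of a turn 0.188, either way. A call with a gripper value outside its range is refused whole. The fingers move at their own pace and stop on an object; "grip_force" is the grip in N (left out, the last holds). Time passes only in rows, so rows that do not move let the fingers close, or fill a call up. It gives the time, the measured TCP pose, the force and the opening at its end, in the units of the state.
- r.get_state(): the state, without advancing time (a new reading comes with each control period).
- r.snapshot(name): name is "scene" or "side" or "wrist"; returns the picture (384x512x3 uint8, red, green, blue); there is no depth.
- r.get_calibration(name): a dict with "fx", "fy", "cx", "cy" (pixels), "R" (3x3) and "t" (3): a world point X has camera coordinates R X + t. Camera axes: x right, y down, z forward; pixel columns grow to the right and rows downward; lengths in m; the calibration is good to about 2 mm. A picture is of the moment at which its call begins: read the wrist's pose just before it. get_calibration takes no time and is no camera call; for the wrist camera it gives the pose at the moment of the call.
- r.finish_job(): hands the job in, once; it reports no verdict.
The state is a dict: "clock": time; "q": joint angles; "qd": joint speeds; "joint_torque": joint torques, N m; "tool_pos": TCP position; "eef_rot": TCP orientation; "contact_force": force on the tool from outside, world axes, zero at the start; "moment": the same for the moment, N m; "opening": opening from 0.0 (shut) to 1.0 (fully open).
Only numpy, scipy, OpenCV 4.12 (cv2) and the standard library are available. Lean on these libraries where they do the work, as an engineer would, in place of code of your own. Each camera call takes 0.05 s, during which the arm holds its last target.

### The job

Trim the clamped compass: the pointer of its slotted brass adjuster screw must end in line with the index ridge on the housing, turned only with the blade of the tuning tool and never with the fingers. The tool lies flat, so first lay it in the inclined rest, blade down at the stop, let go, and take it again by its upper end so that it can be held upright over the screw. When the pointer is on the ridge, lay the tool back in the inclined rest, blade down at the stop, let go, and leave everything else where it lies.

Things in the scene. Friction and masses are not known exactly. Their poses are not given: they have to be found in the camera images.
- tool_center (a point): Centre of the loose plastic tuning tool (150 mm long, 45 g, lying flat, centre 8 mm above the table, centre of mass 3 mm behind it). x runs along the tool to the blade, z up as it lies. Grey handle 16 x 16 mm, with four dark bands at its free end, from x = -75 to +25 mm; then a white shaft 10 mm thick; then the blade.
- tool_tip (a point): Middle of the edge that ends the tool's flat white blade, at x = +75 mm of the tool; same axes as tool_center. The blade is 18 mm long (x), 2.2 mm thick (y) and 16 mm wide (z), so fingers that close along the tool's y hold handle flats parallel to the blade's faces.
- rest: Fixed aluminium rest on a dark foot 125 x 80 x 10 mm. Origin on the table, z up, x the level direction in which its channel falls, at 45 deg. Channel 19 mm wide, open on top, flared lips up to 15 mm above a seated tool's axis; walls from 11 mm uphill to 30 mm downhill of rest_seat, floor on to a stop plate. So the upper 60 mm of a seated handle stand free on all sides.
- rest_seat (a point): Where the tool's centre lies when it is seated in the rest: 83 mm above the table, straight over the rest's origin; axes as rest. A seated tool has its x axis down the slope, direction (0.707, 0, -0.707), its z axis along the channel's outward normal (0.707, 0, 0.707) and its y axis along the rest's y.
- rest_stop (a point): Where the middle of the blade's edge lies when the tool is seated: on the face of the stop plate, 75 mm down the slope from rest_seat, 30 mm above the table; axes as rest.
- cradle: Fixed compass cradle, a dark wood plate 200 x 120 x 12 mm from x = -45 to +155 mm; origin on the table under the adjuster screw's upright axis. On it an aluminium adjuster housing 90 x 90 mm, top at 22 mm, and beyond it (+x) the compass under a brass cam lock, up to 36 mm high. The dark raised index ridge lies on the housing at x = -45 to -31 mm, y = 0.
- screw_slot (a point): Centre of the slot's floor in the brass adjuster screw, on its axis, 26 mm above the table. Turns with the screw: x along the slot, z up; the dark pointer stands out on its -x side to 31 mm from the axis. Slot 4.6 mm wide, 28 mm long, open at both ends; walls straight for 6 mm above the floor, then lips that flare to about 14 mm wide at 12 mm above the floor.
- screw (a joint): Angle of the adjuster screw, rad, counter-clockwise seen from above positive; 0 = pointer in line with the index ridge. It starts between 0.5 and 1.25, can go from -0.8 to 1.6 and stays where it is left (friction 0.03 N m). The blade has about 0.15 rad of play in the slot to either side.
Things that resemble listed ones, but are neither listed nor needed, are in the scene too. What is meant by the part that bears tool_center is not red, and is the smaller of those in its own colour.

How it is judged:
By the outcome, as a careful person would: the job done as asked, in the order asked, and still so for the second after the job is handed in, with the robot touching nothing.
It also fails if it takes over 69 s, if anything falls off the work surface, if the arm or the gripper's body presses on something with over 40 N, if the wrist force passes 120 N, or if a joint passes its speed limit or range.

## Working session

There is one attempt and no reset: what is moved stays moved. The work goes in short steps, Python scripts to look and compute and a tool call to move; the robot and the scene stay as the last step left them, time stands still between calls to the robot, and variables do not carry over. Pictures are saved under pics/ and viewed, and the job is handed in when it is done.

Besides the shell and the picture viewer there is one more tool, called after "Call:" by a JSON object that holds its "api" and its "payload", one argument or row to a line. play_rows: Moves the arm, as the interface text tells. Its arguments: {"type":"object","properties":{"increments":{"type":"array"},"grip_force":{"type":"number"}},"required":["increments"]}

```bash
mkdir -p pics; ls
python3 - <<'E'
from plant import r
import cv2
s=r.get_state();print(s)
for n in("scene","side","wrist"):
    c=r.get_calibration(n);print(n,c)
    cv2.imwrite(f"pics/{n}0.png",r.snapshot(n)[:,:,::-1])
E
```

```text
pics
{'clock': 0.0, 'q': array([ 1.23481323,  0.68999583, -0.19453442,  1.56634982,  0.15731453,
        0.90251046, -0.2150642 ]), 'qd': array([ 0.00077817, -0.00156056,  0.00182337,  0.00038916, -0.00189449,
       -0.00013999,  0.00066576]), 'joint_torque': array([ 5.39422290e-04, -5.27573311e+01, -1.26662884e+00, -1.53428829e+01,
       -5.25837543e-02,  6.61898463e-03,  1.34330026e-04]), 'tool_pos': array([ 0.22561072, -0.5821704 ,  0.23790163]), 'eef_rot': array([ 8.25090257e-01, -5.65000173e-01, -8.06875047e-04, -4.70897786e-04]), 'contact_force': array([ 0.2143684 , -0.72485103, -0.17448449]), 'moment': array([ 0.00293826,  0.03909308, -0.04929999]), 'opening': 1.0017110675390728}
scene {'fx': 371.42390866785877, 'fy': 371.42390866785877, 'cx': 251.69164092091626, 'cy': 182.75714222185567, 'R': array([[-0.87607295,  0.48217744,  0.00104731],
       [ 0.28429533,  0.5182909 , -0.80656724],
       [-0.38945134, -0.706314  , -0.59114143]]), 't': array([ 0.33714621, -0.0907793 ,  1.18597954])}
side {'fx': 465.5768261216126, 'fy': 465.5768261216126, 'cx': 255.18423090038678, 'cy': 199.91039449623858, 'R': array([[-0.98479297, -0.17357425, -0.00740155],
       [-0.12845376,  0.75615833, -0.64165739],
       [ 0.11697194, -0.63094893, -0.76695567]]), 't': array([0.40798366, 0.0641612 , 1.31907088])}
wrist {'fx': 264.909741544404, 'fy': 264.909741544404, 'cx': 262.32772948410326, 'cy': 189.94799480680973, 'R': array([[ 3.61075337e-01, -9.32536268e-01, -8.43042265e-04],
       [-8.86783927e-01, -3.43639575e-01,  3.09072986e-01],
       [-2.88511471e-01, -1.10851036e-01, -9.51037948e-01]]), 't': array([-0.62375414, -0.0427259 ,  0.39208803])}
```

View pics/scene0.png

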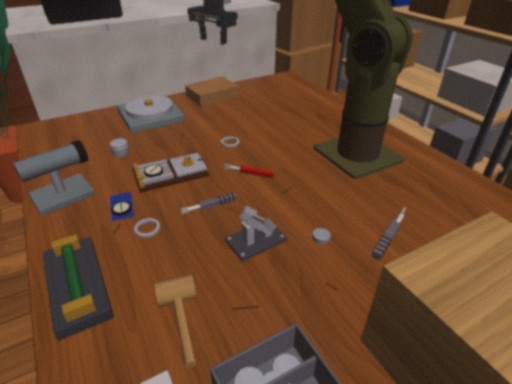

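View pics/side0.png

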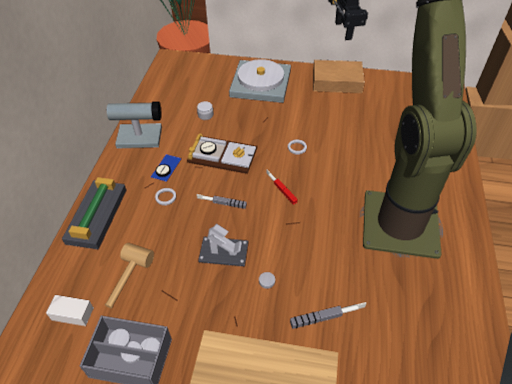

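View pics/wrist0.png

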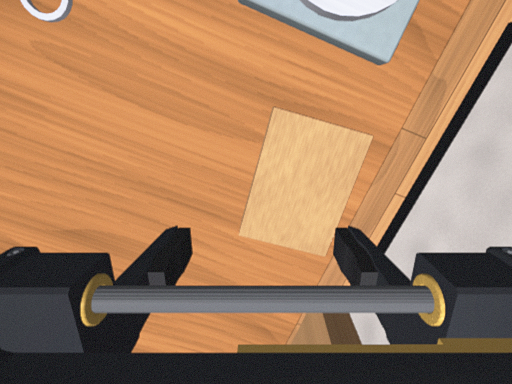

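The candidates are a grey tool at side (222,202), a grey tool at side (328,315) and a red tool at side (281,186). Red is ruled out, so I'll compare the lengths of the two grey ones on an enlarged crop.

```bash
cat > h.py <<'E'
import numpy as np, cv2, json
from scipy.spatial.transform import Rotation as Rt
def ray(c,u,v,z):
    R=np.array(c['R']);t=np.array(c['t'])
    C=-R.T@t
    d=R.T@np.array([(u-c['cx'])/c['fx'],(v-c['cy'])/c['fy'],1.])
    return C+d*(z-C[2])/d[2]
def proj(c,X):
    p=np.array(c['R'])@np.array(X)+np.array(c['t'])
    return np.array([c['cx']+c['fx']*p[0]/p[2],c['cy']+c['fy']*p[1]/p[2]])
E
python3 - <<'E'
from plant import r
from h import *
c=r.get_calibration("side")
for a,b in (((197,196),(246,206)),((291,323),(366,305)),((268,171),(296,201))):
    A=ray(c,*a,.008);B=ray(c,*b,.008);print(A,B,np.linalg.norm(A-B))
c=r.get_calibration("scene")
for a,b in (((182,211),(236,197)),((405,209),(377,255))):
    A=ray(c,*a,.008);B=ray(c,*b,.008);print(A,B,np.linalg.norm(A-B))
a=cv2.imread("pics/side0.png")[120:280,150:330];cv2.imwrite("pics/side0c.png",cv2.resize(a,None,fx=4.2,fy=3.7,interpolation=cv2.INTER_CUBIC))
a=cv2.imread("pics/scene0.png")[130:270,110:300];cv2.imwrite("pics/scene0c.png",cv2.resize(a,None,fx=4,fy=4,interpolation=cv2.INTER_CUBIC))
E
```

```text
[0.58789711 0.00650547 0.008     ] [0.43782872 0.01969551 0.008     ] 0.1506469320175781
[0.26383695 0.35769024 0.008     ] [0.0877795  0.27924186 0.008     ] 0.1927443288722373
[ 0.39668753 -0.12898719  0.008     ] [ 0.29705964 -0.02338261  0.008     ] 0.14518279277509952
[0.589938   0.00326328 0.008     ] [0.44294685 0.01831043 0.008     ] 0.14775931450476673
[0.0838952  0.27197206 0.008     ] [0.26127637 0.35523442 0.008     ] 0.1959507524844133
```

View pics/side0c.png

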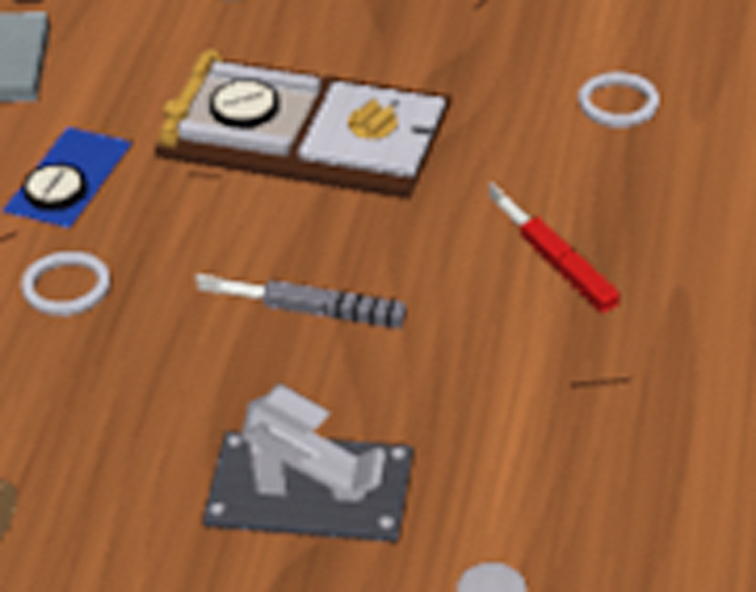

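View pics/scene0c.png

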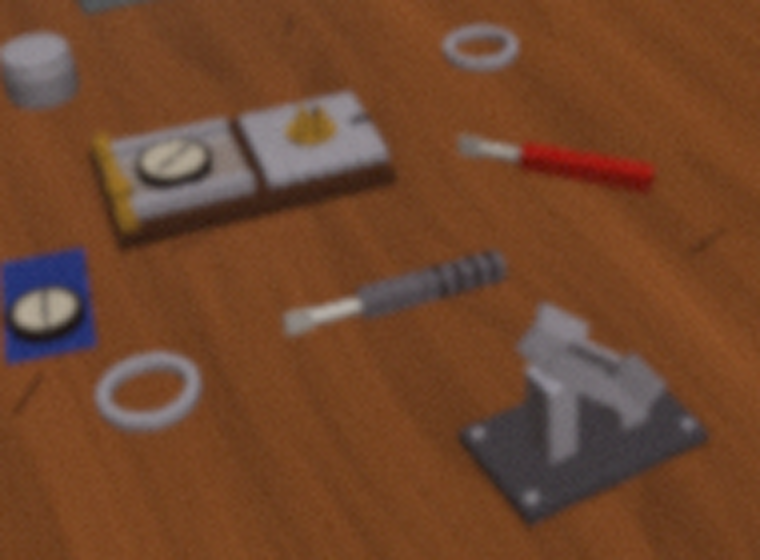

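The small grey tool (side crop (300,300), 150 mm long, with four bands at the robot-side end) is the one meant. The other grey tool is about 194 mm long. Its blade points to +x. Next I check whether a known arm model fits, so that I can test reach.

```bash
cat > kin.py <<'E'
import numpy as np
from scipy.spatial.transform import Rotation as Rt
# xArm7 modified DH (alpha_{i-1}, a_{i-1}, d, )
P=[(0,0,.267),(-np.pi/2,0,0),(np.pi/2,0,.293),(np.pi/2,.0525,0),(np.pi/2,.0775,.3425),(np.pi/2,0,0),(-np.pi/2,.076,.097)]
def fk(q,L=.172):
    T=np.eye(4)
    for (al,a,d),th in zip(P,q):
        ca,sa,c,s=np.cos(al),np.sin(al),np.cos(th),np.sin(th)
        T=T@np.array([[c,-s,0,a],[s*ca,c*ca,-sa,-d*sa],[s*sa,c*sa,ca,d*ca],[0,0,0,1]])
    return T
E
python3 - <<'E'
from plant import r
from kin import *
s=r.get_state();T=fk(s['q']);np.set_printoptions(precision=4,suppress=True)
R=Rt.from_quat(s['eef_rot']).as_matrix()
print(T);print(R,s['tool_pos'])
print(np.linalg.norm(T[:2,3]),np.linalg.norm(s['tool_pos'][:2]))
E
```

```text
[[ 0.3625  0.932  -0.005   0.2898]
 [ 0.9319 -0.3626 -0.0095  0.5413]
 [-0.0106 -0.0012 -0.9999  0.2069]
 [ 0.      0.      0.      1.    ]]
[[ 0.3615 -0.9324 -0.0006]
 [-0.9324 -0.3615  0.0012]
 [-0.0013  0.0001 -1.    ]] [ 0.2257 -0.5823  0.2381]
0.6139793213948873 0.6245527786446075
```

Run:
```python
from plant import r
from h import *
np.set_printoptions(precision=4,suppress=True)
s=r.get_state();R=Rt.from_quat(s['eef_rot']).as_matrix();c=r.get_calibration('wrist')
C=-c['R'].T@c['t'];print(C,R.T@(C-s['tool_pos']));print((c['R']@R).T)  # cols: cam axes in tool
cs=r.get_calibration('side')
for n,p,z in (('screw',(239,154),.035),('cradle corner R',(250,171),.012),('L',(188,162),.012),('foot TL',(206,239),.01),('TR',(248,239),.01),('BL',(199,262),.01),('BR',(245,265),.01)):
    print(n,ray(cs,*p,z))
```

```text
[ 0.3005 -0.5529  0.3857] [-0.0006 -0.0803 -0.1476]
[[ 1.     -0.0006  0.0006]
 [ 0.0004  0.9511  0.309 ]
 [-0.0007 -0.309   0.9511]]
screw [ 0.4935 -0.1606  0.035 ]
cradle corner R [ 0.4509 -0.116   0.012 ]
L [ 0.65   -0.1218  0.012 ]
foot TL [0.5238 0.1542 0.01  ]
TR [0.4104 0.1348 0.01  ]
BL [0.5243 0.2293 0.01  ]
BR [0.4029 0.2178 0.01  ]
```

```bash
cat >> h.py <<'E'
np.set_printoptions(precision=4,suppress=True)
def state():
    from plant import r
    s=r.get_state()
    open('log.jsonl','a').write(json.dumps({k:np.array(s[k]).tolist() for k in('clock','q','tool_pos','eef_rot')})+'\n')
    return s,np.array(s['tool_pos']),Rt.from_quat(s['eef_rot'])
def plan(p0,R0,p1,R1,n):
    """rows of straight interpolation, tool axes, mm/rad"""
    w=(R0.inv()*R1).as_rotvec()
    for i in range(n):
        a=p0+(p1-p0)*i/n;b=p0+(p1-p0)*(i+1)/n
        Ra=R0*Rt.from_rotvec(w*i/n)
        print(np.round(Ra.inv().apply(b-a)*1000,1),np.round(w/n,4))
def down(xang):  # gripper down with x axis at world angle
    x=np.array([np.cos(xang),np.sin(xang),0]);z=np.array([0,0,-1.]);return Rt.from_matrix(np.column_stack([x,np.cross(z,x),z]))
E
python3 - <<'E'
from h import *
s,p,R=state()
plan(p,R,np.array([.53,0,.29]),down(np.radians(84.6)),16)
E
```

```text
[-27.1 -30.9  -3.2] [-0.0001  0.     -0.1673]
[-21.5 -35.   -3.2] [-0.0001  0.     -0.1673]
[-15.4 -38.1  -3.2] [-0.0001  0.     -0.1673]
[ -8.9 -40.1  -3.2] [-0.0001  0.     -0.1673]
[ -2.1 -41.   -3.2] [-0.0001  0.     -0.1673]
[  4.8 -40.8  -3.2] [-0.0001  0.     -0.1673]
[ 11.5 -39.4  -3.2] [-0.0001  0.     -0.1673]
[ 17.9 -36.9  -3.2] [-0.0001  0.     -0.1673]
[ 23.8 -33.4  -3.2] [-0.0001  0.     -0.1673]
[ 29.1 -29.   -3.2] [-0.0001  0.     -0.1673]
[ 33.5 -23.8  -3.2] [-0.0001  0.     -0.1673]
[ 37.  -17.8  -3.2] [-0.0001  0.     -0.1673]
[ 39.4 -11.4  -3.2] [-0.0001  0.     -0.1673]
[40.8 -4.7 -3.2] [-0.0001  0.     -0.1673]
[41.   2.2 -3.2] [-0.0001  0.     -0.1673]
[40.1  9.  -3.2] [-0.0001  0.     -0.1673]
```

Call:
{"api": "play_rows", "payload": {
  "increments": [
    [1,-27,-31,-5,0,0,-0.167],
    [1,-21.5,-35,-4,0,0,-0.167],
    [1,-15.5,-38,-3,0,0,-0.167],
    [1,-9,-40,-3,0,0,-0.167],
    [1,-2,-41,-3,0,0,-0.167],
    [1,5,-41,-3,0,0,-0.167],
    [1,11.5,-39.5,-3,0,0,-0.167],
    [1,18,-37,-3,0,0,-0.167]
  ]
}}

```text
clock: 1.15
tool_pos: [0.3748, -0.2827, 0.2637]
eef_rot: [0.996, 0.085, -0.002, -0.001]
contact_force: [0.8, -0.8, 0.7]
opening: 0.998
```

Run:
```python
from h import *
s,p,R=state();print(p,R.as_matrix()[:,0],s['q'])
plan(p,R,np.array([.53,0,.29]),down(np.radians(84.6)),8)
```

```text
[ 0.3748 -0.2827  0.2637] [ 0.9854  0.1703 -0.0035] [ 0.945   0.5025 -0.6034  1.9705  0.3958  0.7903  0.2858]
[ 25.1 -31.5  -3.3] [-0.0004  0.0003 -0.1632]
[ 29.9 -27.   -3.3] [-0.0004  0.0003 -0.1632]
[ 33.9 -21.8  -3.3] [-0.0004  0.0003 -0.1632]
[ 37.  -16.   -3.3] [-0.0004  0.0003 -0.1632]
[39.1 -9.8 -3.3] [-0.0004  0.0003 -0.1632]
[40.2 -3.3 -3.3] [-0.0004  0.0003 -0.1632]
[40.2  3.3 -3.3] [-0.0004  0.0003 -0.1632]
[39.1  9.8 -3.3] [-0.0004  0.0003 -0.1632]
```

Call:
{"api": "play_rows", "payload": {
  "increments": [
    [1,25,-31.5,-3.5,0,0,-0.163],
    [1,30,-27,-3.5,0,0,-0.163],
    [1,34,-22,-3.5,0,0,-0.163],
    [1,37,-16,-3.5,0,0,-0.163],
    [1,39,-10,-3.5,0,0,-0.163],
    [1,40,-3.5,-3.5,0,0,-0.163],
    [1,40,3.5,-3.5,0,0,-0.163],
    [1,39,10,-3.5,0,0,-0.163]
  ]
}}

```text
clock: 2.15
tool_pos: [0.5275, 0.0106, 0.2911]
eef_rot: [0.726, 0.688, -0.003, -0.002]
contact_force: [1.4, 0.3, 1.1]
opening: 1.001
```

Run:
```python
from h import *
from plant import r
s,p,R=state();print(p,R.as_matrix()[:,0],s['q'])
c=r.get_calibration('wrist');im=r.snapshot('wrist')[:,:,::-1]
cv2.imwrite('pics/w1.png',im)
import pickle;pickle.dump((c,p,R.as_quat()),open('w1.pkl','wb'))
cv2.imwrite('pics/w1b.png',cv2.resize(im,(800,600),interpolation=cv2.INTER_CUBIC))
```

```text
[0.5275 0.0106 0.2911] [ 0.0541  0.9985 -0.0018] [ 0.4567  0.6402 -0.9627  1.7631  0.5934  1.0662  0.7988]
```

View pics/w1b.png

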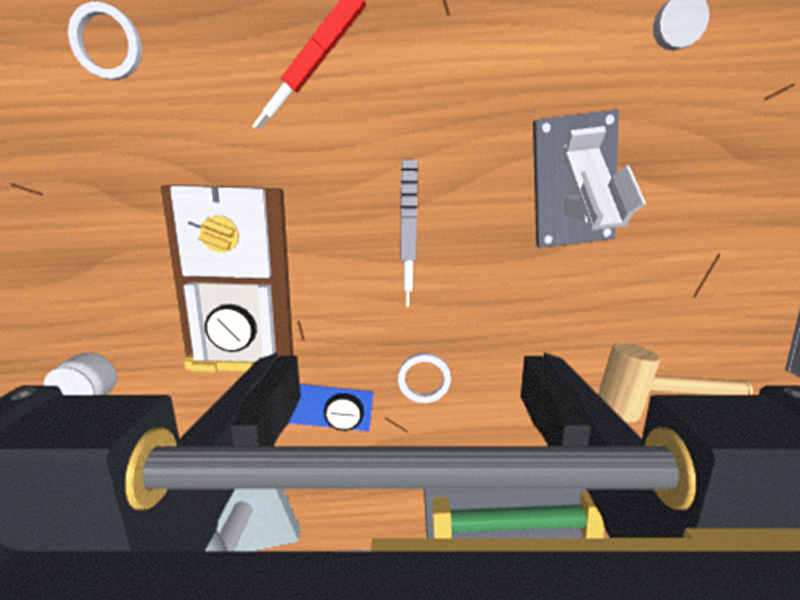

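Run:
```python
from h import *
im=cv2.imread('pics/w1.png')
def crop(n,x0,y0,x1,y1,f):cv2.imwrite(f'pics/{n}.png',cv2.resize(im[y0:y1,x0:x1],None,fx=f,fy=f,interpolation=cv2.INTER_CUBIC))
crop('w1_rest',330,60,430,170,5)
crop('w1_tool',240,95,285,205,5)
crop('w1_cr',95,110,195,245,4)
```

```text
(no output)
```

View pics/w1_rest.png

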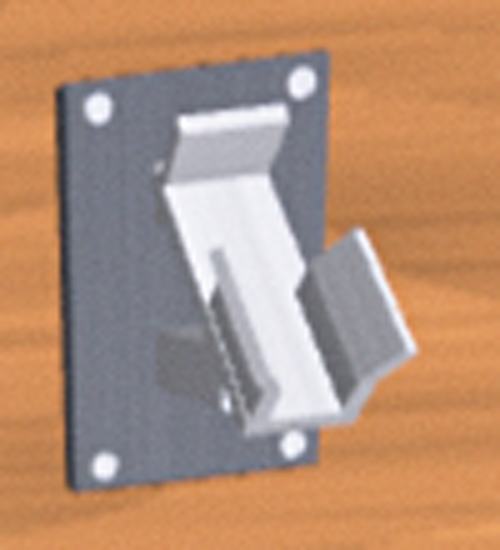

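View pics/w1_tool.png

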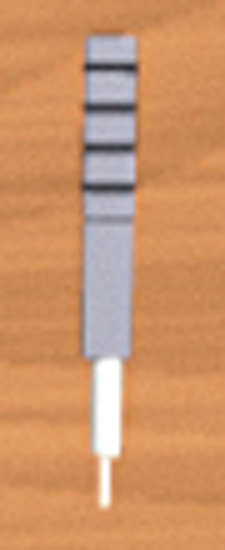

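View pics/w1_cr.png

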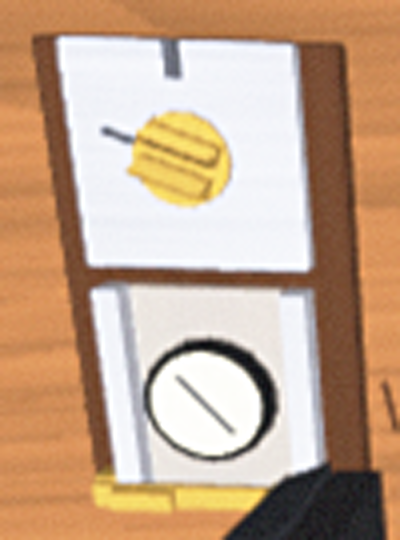

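Run:
```python
from h import *
import pickle
c,p,q=pickle.load(open('w1.pkl','rb'))
C=-c['R'].T@c['t'];print('cam',C)
rc=lambda x,y:(330+x/5,60+y/5)
F={}
for n,a in dict(TL=(62,88),TR=(329,51),BR=(318,463),BL=(72,490)).items():
    F[n]=ray(c,*rc(*a),.01);print(n,F[n])
print('len',np.linalg.norm(F['TL']-F['BL']),np.linalg.norm(F['TR']-F['BR']),np.linalg.norm(F['TL']-F['TR']),np.linalg.norm(F['BL']-F['BR']))
m=sum(F.values())/4;print('foot ctr',m)
for a,b in(('BL','TL'),('BR','TR')):
    d=F[a and b]-F[a];print('ang',np.degrees(np.arctan2(d[1],d[0])))
d=F['TR']-F['TL'];print('ang y',np.degrees(np.arctan2(d[1],d[0])));d=F['BR']-F['BL'];print('ang y',np.degrees(np.arctan2(d[1],d[0])))
# uphill floor edge corners at z ~.085
for a in((247,430),(340,416)):print('fl up',ray(c,*rc(*a),.0851))
for a in((165,186),(268,173)):print('fl stop',ray(c,*rc(*a),.0243))
# wall top outer ends; lips 15mm above axis
tc=lambda x,y:(240+x/5,95+y/5)
for n,a,z in(('end',(110,36),.016),('band end center',(109,187),.016),('h/shaft',(107,356),.016),('shaft end',(107,455),.013),('tip',(105,507),.016)):print(n,ray(c,*tc(*a),z))
print('w end L/R',ray(c,*tc(85,37),.016),ray(c,*tc(136,37),.016), 'front',ray(c,*tc(82,356),.016),ray(c,*tc(131,356),.016))
cc=lambda x,y:(95+x/4,110+y/4)
for n,a,z in(('housTL',(56,37),.022),('housTR',(299,43),.022),('housBR',(313,270),.022),('housBL',(87,267),.022),('plTL',(33,36),.012),('plTR',(343,43),.012),('screwtop?',(182,158),.036),('ptip',(103,130),.03),('ridge a',(170,38),.024),('ridge b',(174,78),.024),('slot a',(112,131),.032),('slot b',(215,163),.032)):print(n,ray(c,*cc(*a),z))
```

```text
cam [0.4479 0.0157 0.4392]
TL [0.4147 0.1365 0.01  ]
TR [0.4089 0.2152 0.01  ]
BR [0.5324 0.2237 0.01  ]
BL [0.537  0.1443 0.01  ]
len 0.12248374081600467 0.12379964434322727 0.07893720288220892 0.07956814641961486
foot ctr [0.4733 0.1799 0.01  ]
ang -176.36136054128534
ang -176.06792801615043
ang y 94.24926247871976
ang y 93.29801450808468
fl up [0.5077 0.1676 0.0851]
fl up [0.5053 0.1919 0.0851]
fl stop [0.4444 0.1638 0.0243]
fl stop [0.4424 0.1939 0.0243]
end [0.4431 0.0144 0.016 ]
band end center [0.488  0.0117 0.016 ]
h/shaft [0.542 0.008 0.016]
shaft end [0.5766 0.0061 0.013 ]
tip [0.5939 0.0044 0.016 ]
w end L/R [0.443  0.0068 0.016 ] [0.4439 0.0223 0.016 ] front [ 0.5415 -0.0001  0.016 ] [0.5424 0.0158 0.016 ]
housTL [ 0.4551 -0.2199  0.022 ]
housTR [ 0.4624 -0.1277  0.022 ]
housBR [ 0.5516 -0.1364  0.022 ]
housBL [ 0.5454 -0.2282  0.022 ]
plTL [ 0.4544 -0.2345  0.012 ]
plTR [ 0.4637 -0.1139  0.012 ]
screwtop? [ 0.5016 -0.1743  0.036 ]
ptip [ 0.4901 -0.2053  0.03  ]
ridge a [ 0.4578 -0.1756  0.024 ]
ridge b [ 0.4726 -0.177   0.024 ]
slot a [ 0.4905 -0.2009  0.032 ]
slot b [ 0.5048 -0.1638  0.032 ]
```

```bash
cat > fit.py <<'E'
from h import *
import kin, itertools
from scipy.optimize import least_squares
D=[json.loads(l) for l in open('log.jsonl')]
def fkd(q,sg,p):
    d1,d3,a3,a4,d5,a6,L=p
    PP=[(0,0,d1),(-np.pi/2,0,0),(np.pi/2,0,d3),(np.pi/2,a3,0),(np.pi/2,a4,d5),(np.pi/2,0,0),(-np.pi/2,a6,L)]
    kin.P=PP
    return kin.fk(np.array(q)*sg)
p0=[.267,.293,.0525,.0775,.3425,.076,.269]
if __name__=='__main__':
  out=[]
  for s in itertools.product((1,-1),repeat=4):
    sg=np.array([s[0],1,s[1],1,s[2],1,s[3]])
    e=0
    for d in D:
        T=fkd(d['q'],sg,p0);e+=(Rt.from_matrix(T[:3,:3]).inv()*Rt.from_quat(d['eef_rot'])).magnitude()
    out.append((e/len(D),s))
  for o in sorted(out)[:4]:print(o)
  for o in sorted(out)[:2]:
    s=o[1];sg=np.array([s[0],1,s[1],1,s[2],1,s[3]])
    f=lambda p:np.concatenate([1*(fkd(d['q'],sg,p)[:3,3]-d['tool_pos']) for d in D]+[.003*(np.array(p)-p0)])
    r=least_squares(f,p0);print(s,r.x,np.abs(r.fun[:3*len(D)]).max())
E
python3 fit.py
```

```text
(0.3978206347024687, (-1, -1, -1, -1))
(0.8882876076716307, (-1, -1, 1, -1))
(1.1122262427515615, (-1, -1, -1, 1))
(1.2532449417531017, (-1, 1, -1, -1))
(-1, -1, -1, -1) [ 0.4886 -0.3301  1.1739  0.9821 -0.7441 -0.1187  0.4889] 0.0314606881121032
(-1, -1, 1, -1) [-0.0304  0.5004  0.6174  0.0537 -0.3649  0.0766 -0.0071] 0.027978378555118227
```

```bash
cat > fit.py <<'E'
from h import *
import itertools
from scipy.optimize import least_squares
D=[json.loads(l) for l in open('log.jsonl')]
def Rz(a):return Rt.from_euler('z',a)
def Ry(a):return Rt.from_euler('y',a)
def fk(q,sg,o,p):
    d1,a1,d3,a3,d5,a5,L,a6=p
    R=Rz(sg[0]*q[0]+o[0]);x=R.apply([a1,0,d1])
    R=R*Ry(q[1])*Rz(sg[1]*q[2]);x=x+R.apply([a3,0,d3])
    R=R*Ry(q[3])*Rz(sg[2]*q[4]+o[2]);x=x+R.apply([a5,0,d5])
    R=R*Ry(q[5]);x=x+R.apply([a6,0,L])
    R=R*Rz(sg[3]*q[6]+o[1])
    return x,R
p0=[.3,0,.35,0,.35,0,.3,0]
def solve():
  out=[]
  for s in itertools.product((1,-1),repeat=4):
   for oo in itertools.product((0,np.pi/2,np.pi,-np.pi/2),(0,np.pi/2,np.pi,-np.pi/2)):
    o=(oo[0],oo[1],0)
    e=np.mean([(fk(d['q'],s,o,p0)[1].inv()*Rt.from_quat(d['eef_rot'])).magnitude() for d in D])
    out.append((e,s,o))
  out.sort(key=lambda t:t[0]);return out
if __name__=='__main__':
  out=solve()
  for o in out[:4]:print(o)
  e,s,o=out[0]
  f=lambda p:np.concatenate([fk(d['q'],s,o,p)[0]-d['tool_pos'] for d in D]+[.003*(np.array(p)-p0)])
  r=least_squares(f,p0);print(r.x,np.abs(r.fun[:3*len(D)]).max())
E
python3 fit.py
```

```text
(np.float64(4.420340487571866e-16), (-1, -1, -1, -1), (0, 3.141592653589793, 0))
(np.float64(0.005311963631094086), (-1, -1, -1, -1), (1.5707963267948966, -1.5707963267948966, 0))
(np.float64(0.005311963631094422), (-1, -1, -1, -1), (-1.5707963267948966, 1.5707963267948966, 0))
(np.float64(0.007512255077610652), (-1, -1, -1, -1), (3.141592653589793, 0, 0))
[ 0.9607  0.0773  0.5128 -0.0212  0.3561  0.0659  0.8573 -0.0011] 0.029982661161621765
```

Run:
```python
from h import *
s,p,R=state();print(s['clock'])
plan(p,R,np.array([.4836,.0117,.004]),down(np.radians(86.2)),7)
```

```text
2.2
[-1.3 -6.5 41.2] [-0.0003 -0.0008  0.0034]
[-1.3 -6.5 41.2] [-0.0003 -0.0008  0.0034]
[-1.3 -6.5 41.2] [-0.0003 -0.0008  0.0034]
[-1.3 -6.5 41.2] [-0.0003 -0.0008  0.0034]
[-1.3 -6.5 41.2] [-0.0003 -0.0008  0.0034]
[-1.3 -6.5 41.2] [-0.0003 -0.0008  0.0034]
[-1.3 -6.5 41.2] [-0.0003 -0.0008  0.0034]
```

Run:
```python
from h import *
s,p,R=state();print(p,R.as_matrix())
```

```text
[0.5298 0.0174 0.2923] [[ 0.0428  0.9991 -0.0016]
 [ 0.9991 -0.0428  0.0058]
 [ 0.0057 -0.0019 -1.    ]]
```

Call:
{"api": "play_rows", "payload": {
  "increments": [
    [1,-1,-7,46,0,-0.003,0.008],
    [1,-1,-7,46,0,-0.003,0.008],
    [1,-1,-7,46,0,0,0.008],
    [1,-1,-7,46,0,0,0],
    [1,-1,-7,46,0,0,0],
    [1,-1,-7,30,0,0,0],
    [1,-1,-4,14,0,0,0],
    [1,0,0,0,0,0,0]
  ],
  "grip_force": 30
}}

```text
clock: 3.2
tool_pos: [0.4841, 0.0151, 0.0098]
eef_rot: [0.732, 0.682, 0.001, -0.001]
contact_force: [0.5, 0.3, -0.0]
opening: 1.001
```

Run:
```python
from h import *
from plant import r
s,p,R=state();print(p,R.as_matrix(),s['q'])
im=r.snapshot('side')[:,:,::-1];cv2.imwrite('pics/s2.png',cv2.resize(im[130:280,150:330],None,fx=4.2,fy=4,interpolation=cv2.INTER_CUBIC))
s,p,R=state()
plan(p,R,np.array([.4836,.0117,.003]),down(np.radians(86.2)),1)
```

```text
[0.4841 0.0151 0.0098] [[ 0.0711  0.9975 -0.0006]
 [ 0.9975 -0.0711  0.0023]
 [ 0.0022 -0.0007 -1.    ]] [ 0.1714  0.9779 -0.4891  2.1071  1.3023  0.4136  0.103 ]
[-3.6 -0.8  7.3] [ 0.0005 -0.0028 -0.0051]
```

View pics/s2.png

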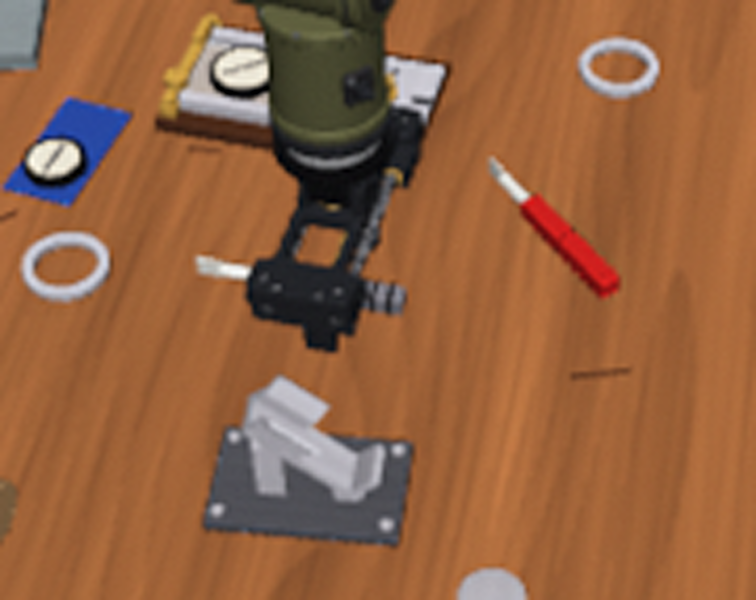

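Call:
{"api": "play_rows", "payload": {
  "increments": [
    [1,-3,-1,7,0,-0.003,-0.005],
    [1,0,0,0,0,0,0],
    [0,0,0,0,0,0,0],
    [0,0,0,0,0,0,0],
    [0,0,0,0,0,0,0],
    [0,0,0,0,0,0,0],
    [0,0,0,0,0,0,0],
    [0,0,0,0,0,0,0]
  ],
  "grip_force": 30
}}

```text
clock: 4.25
tool_pos: [0.4858, 0.0121, 0.0051]
eef_rot: [0.731, 0.683, 0.002, 0.002]
contact_force: [-0.1, -0.4, 0.0]
opening: 0.345
```

```bash
cat > lin.py <<'E'
from h import *
import fit
# linear offsets: p = sum_i R_i t_i
def frames(q):
    sg=-1
    R0=Rt.identity();R1=fit.Rz(-q[0]);R2=R1*fit.Ry(q[1]);R3=R2*fit.Rz(-q[2]);R4=R3*fit.Ry(q[3]);R5=R4*fit.Rz(-q[4]);R6=R5*fit.Ry(q[5]);R7=R6*fit.Rz(-q[6]+np.pi)
    return [R.as_matrix() for R in (R0,R1,R2,R3,R4,R5,R6,R7)]
def row(q):
    F=frames(q)
    # t0 z ; t1 x,y ; t2 none beyond.. use x,z in 3; etc
    cols=[F[0][:,2],F[1][:,0],F[1][:,1],F[3][:,2],F[3][:,0],F[3][:,1],F[5][:,2],F[5][:,0],F[5][:,1],F[7][:,2],F[6][:,0],F[6][:,1]]
    return np.column_stack(cols)
def solve():
    D=[json.loads(l) for l in open('log.jsonl')]
    A=np.vstack([row(d['q']) for d in D]);b=np.concatenate([d['tool_pos'] for d in D])
    w=np.eye(12)*1e-3;p0=np.array([.3,0,0,.35,0,0,.35,0,0,.3,0,0])
    x=np.linalg.lstsq(np.vstack([A,w]),np.concatenate([b,w@p0]),rcond=None)[0]
    return x,np.abs(A@x-b).max(),len(D)
if __name__=='__main__':print(*solve())
E
python3 - <<'E'
from h import *
s,p,R=state();print(p,R.as_matrix()[:,0],s['q'],s['opening'],s['contact_force'])
E
python3 lin.py
```

```text
[0.4858 0.0121 0.0051] [0.068  0.9977 0.0011] [ 0.1682  0.9848 -0.475   2.1082  1.3384  0.4022  0.0771] 0.34461435143576885 [-0.0573 -0.4319  0.0088]
[ 0.3461 -0.     -0.0188  0.5634  0.     -0.0269  0.3448  0.     -0.0002
  0.3253 -0.     -0.0002] 3.196563511330061e-06 8
```

Call:
{"api": "play_rows", "payload": {
  "increments": [
    [0,0,0,0,0,0,0],
    [0,0,0,0,0,0,0],
    [0,0,0,0,0,0,0],
    [0,0,0,0,0,0,0],
    [0,0,0,-6,0,0,0],
    [0,0,0,-30,0,0,0],
    [0,0,0,-50,0,0,0],
    [0,0,0,-50,0,0,0]
  ],
  "grip_force": 30
}}

```text
clock: 5.25
tool_pos: [0.4825, 0.012, 0.1424]
eef_rot: [0.73, 0.683, -0.001, -0.001]
contact_force: [0.3, -0.4, -0.6]
opening: 0.181
```

```bash
cat > ik.py <<'E'
from h import *
import lin
from scipy.optimize import least_squares
X,e,n=lin.solve()
LO=np.array([-3.01,-.46,-1.47,.13,-1,.04,-2.66]);HI=np.array([3.01,2.08,1.51,2.56,4.14,2.09,2.66])
def fk(q):
    return lin.row(q)@X,Rt.from_matrix(lin.frames(q)[7])
def ik(p,R,q0,reg=.01):
    f=lambda q:np.concatenate([(lambda a:np.concatenate([(a[0]-p)*10,(R.inv()*a[1]).as_rotvec()*3]))(fk(q)),reg*(q-q0)])
    r=least_squares(f,np.clip(q0,LO+.01,HI-.01),bounds=(LO,HI))
    a=fk(r.x);return r.x,np.linalg.norm(a[0]-p)*1000,(R.inv()*a[1]).magnitude()
# scene
RX=np.radians(183.8)
rx=np.array([np.cos(RX),np.sin(RX),0]);ry=np.array([-np.sin(RX),np.cos(RX),0]);ez=np.array([0,0,1.])
rest=np.array([.492,.1805,0])
seat=rest+ez*.083
tx=(rx-ez)/2**.5;tz=(rx+ez)/2**.5   # seated tool axes (ty=ry)
def grip_R(z,x):
    return Rt.from_matrix(np.column_stack([x,np.cross(z,x),z]))
def seatgrip(theta,sx):  # gripper approach in seated tool's xz plane; sx sign of gripper x vs rest y
    z=np.cos(theta)*tx-np.sin(theta)*tz
    return grip_R(z,sx*ry)
E
python3 - <<'E'
from ik import *
s,p,R=state();print(p,s['q'],s['opening'])
q0=s['q']
Rp=seatgrip(np.pi/2,1)
tcp=seat-.035*tx+ Rp.as_matrix()[:,2]*.005
for sx in(1,-1):
    Rp=seatgrip(np.pi/2,sx)
    for up in(.08,0):
        print(sx,up,ik(tcp+tz*up,Rp,q0), Rp.as_matrix()[:,0])
for th in (0,15,30,45):
  for sx in (1,-1):
    Rg=seatgrip(np.radians(th),sx);g=seat-.058*tx+Rg.as_matrix()[:,2]*.01
    print(th,sx,ik(g,Rg,q0))
E
```

```text
[0.4825 0.012  0.1424] [ 0.324   0.7634 -0.7343  2.0582  0.8566  0.6588  0.5096] 0.18121957457618332
1 0.08 (array([-1.2535,  0.7318,  0.7762,  2.2581, -1.    ,  0.04  , -1.2871]), np.float64(60.87368817120693), 0.35354322125553095) [ 0.0663 -0.9978  0.    ]
1 0 (array([-1.0834,  0.87  ,  0.6547,  2.1092, -1.    ,  0.04  , -1.2861]), np.float64(60.555485834382864), 0.3889583257334488) [ 0.0663 -0.9978  0.    ]
-1 0.08 (array([-0.0719,  1.1931, -1.47  ,  2.56  ,  1.82  ,  1.8361, -0.9862]), np.float64(18.585078795223062), 0.06133384123295462) [-0.0663  0.9978 -0.    ]
-1 0 (array([-0.0534,  1.2559, -1.1566,  2.5321,  2.1747,  1.733 , -1.0001]), np.float64(0.011702895255570176), 6.0443906984631764e-05) [-0.0663  0.9978 -0.    ]
0 1 (array([-0.26  ,  1.1621, -0.1396,  1.1094, -0.0831,  1.6316, -1.8433]), np.float64(0.009122979149705989), 4.0481965150890206e-05)
0 -1 (array([-0.0038,  1.275 , -0.8612,  1.0883,  0.4021,  1.7384,  0.8744]), np.float64(0.008494693677029857), 3.3004751611438463e-05)
15 1 (array([-0.295 ,  1.0091, -0.0907,  1.3654, -0.0733,  1.2728, -1.828 ]), np.float64(0.006150013983619929), 3.486428653181339e-05)
15 -1 (array([ 0.033 ,  1.1365, -0.853 ,  1.343 ,  0.4915,  1.4216,  0.8081]), np.float64(0.005429202051367775), 2.4798641565500523e-05)
30 1 (array([-0.3746,  0.8811,  0.0093,  1.619 , -0.1079,  0.8949, -1.794 ]), np.float64(0.004951899327027738), 3.5531316497535864e-05)
30 -1 (array([ 0.0464,  1.0081, -0.8288,  1.5939,  0.6246,  1.0987,  0.6775]), np.float64(0.003195501502088233), 1.631224260219225e-05)
45 1 (array([-0.5231,  0.8002,  0.1892,  1.8696, -0.2865,  0.4981, -1.6417]), np.float64(0.005537629059070707), 4.407681097475068e-05)
45 -1 (array([ 0.0017,  0.8863, -0.7357,  1.8413,  0.851 ,  0.7635,  0.4298]), np.float64(0.0011354859607094663), 5.216692752692661e-06)
```

Run:
```python
from ik import *
s,p,R=state();q0=np.array(s['q'])
rng=np.random.default_rng(0)
for sx in(1,-1):
  for th in(90,75,60):
    Rp=seatgrip(np.radians(th),sx);tcp=seat-.035*tx+Rp.as_matrix()[:,2]*.005
    best=[]
    for k in range(25):
        qs=LO+(HI-LO)*rng.random(7);
        q,e,a=ik(tcp,Rp,qs,.0005)
        q2,e2,a2=ik(tcp+tz*.07,Rp,q,.002)
        if e<1 and e2<1: best.append((np.min(np.minimum(q-LO,HI-q)),q,q2))
    best.sort(key=lambda t:-t[0])
    print(sx,th,len(best))
    for b in best[:3]:print('  ',b)
```

```text
1 90 0
1 75 14
   (np.float64(0.2170639437054298), array([ 0.0855,  1.1132, -1.195 ,  2.3429,  1.9399,  1.2977,  2.4405]), array([ 0.0508,  0.988 , -1.2719,  2.4503,  1.8115,  1.297 ,  2.3379]))
   (np.float64(0.21475128274068211), array([ 0.0357,  1.0432, -1.0657,  2.3452,  1.9763,  1.1792,  2.3755]), array([ 0.0027,  0.9166, -1.1367,  2.4525,  1.8591,  1.1744,  2.2883]))
   (np.float64(0.21375175359505327), array([ 0.0145,  1.0194, -1.0167,  2.3462,  1.9921,  1.1371,  2.3498]), array([-0.0184,  0.8922, -1.0851,  2.4535,  1.8787,  1.1308,  2.2679]))
1 60 8
   (np.float64(3.200458267293982e-06), array([-0.4418,  0.7619, -0.0685,  2.1523,  1.6506,  0.1534,  2.66  ]), array([-0.6109,  0.6405,  0.1242,  2.2663,  1.6035,  0.04  ,  2.66  ]))
   (np.float64(1.4404174475401987e-07), array([-0.4418,  0.7619, -0.0686,  2.1523,  1.6506,  0.1534,  2.66  ]), array([-0.6109,  0.6405,  0.1242,  2.2663,  1.6035,  0.04  ,  2.66  ]))
   (np.float64(1.3078856615778012e-08), array([-0.5472,  0.7691,  0.1032,  2.1578,  2.1758,  0.04  ,  2.1249]), array([-0.6109,  0.6405,  0.1242,  2.2663,  1.6035,  0.04
[... 423 characters left out ...]
0065), array([-0.0616,  0.9518, -0.8565,  2.3499,  2.0517,  1.0096, -0.8807]), array([-0.0966,  0.8229, -0.9148,  2.4572,  1.9491,  0.9994, -0.9468]))
-1 60 18
   (np.float64(0.4331507617107069), array([ 0.0449,  0.9204, -0.9096,  2.1268,  1.555 ,  0.7925, -0.3117]), array([ 0.0474,  0.7968, -0.9704,  2.2279,  1.4661,  0.7832, -0.3483]))
   (np.float64(0.4254115052076499), array([-0.1095,  0.8259, -0.6176,  2.1346,  1.5506,  0.5492, -0.3391]), array([-0.118 ,  0.6982, -0.6622,  2.2358,  1.4584,  0.5437, -0.3426]))
   (np.float64(0.42208271742422765), array([-0.1735,  0.8019, -0.5074,  2.1379,  1.5534,  0.4651, -0.3519]), array([-0.1869,  0.6735, -0.5463,  2.2393,  1.4557,  0.4633, -0.3402]))
```

Run:
```python
from ik import *
s,p,R=state();q=np.array(s['q'])
ta=np.radians(-3.8);lx=np.array([np.cos(ta),np.sin(ta),0]);ly=np.array([-np.sin(ta),np.cos(ta),0])
def path(q,pa,Ra,pb,Rb,n,w=None,name=''):
    w=(Ra.inv()*Rb).as_rotvec() if w is None else w
    for i in range(1,n+1):
        q1,e,a=ik(pa+(pb-pa)*i/n,Ra*Rt.from_rotvec(w*i/n),q,.02)
        dq=np.abs(q1-q).max();q=q1
        if i%max(1,n//4)==0:print(name,i,q,round(e,2),round(a,3),'dq',round(dq,2))
    return q
for th in(45,60):
    t=np.radians(th)
    z=np.cos(t)*lx-np.sin(t)*ez
    Rg=grip_R(z,ly); g=np.array([.4836,.0117,.010])
    print('TH',th)
    q1=path(q,p,R,g+ez*.05,Rg,8,name='tilt')
    q1=path(q1,g+ez*.05,Rg,g,Rg,3,name='down')
    hi=np.array([.46,.06,.26]);
    Rs=seatgrip(t,1)
    # after lifting pitch so tool at 45deg blade down, same yaw
    pit=Rt.from_rotvec(ly*np.pi/4)
    R1=pit*Rg
    q1=path(q1,g,Rg,hi,R1,8,name='lift')
    wz=R1.inv().apply(ez)*np.radians(-172.4)
    t1=seat-.040*tx+Rs.as_matrix()[:,2]*.006
    q1=path(q1,hi,R1,t1+tz*.08,Rs,20,w=wz,name='yaw')
    q1=path(q1,t1+tz*.08,Rs,t1,Rs,4,name='seat')
    Rr=seatgrip(0,1);
    g0=seat-.058*tx+Rr.as_matrix()[:,2]*.01
    q1=path(q1,t1+tz*.08,Rs,g0-.1*tx,Rr,10,name='regr')
    q1=path(q1,g0-.1*tx,Rr,g0,Rr,4,name='regr2')
    # upright over screw: slot ang
    R2=Rt.from_rotvec(ry*np.pi/4)
    for sgn in(1,-1):
      print((Rt.from_rotvec(sgn*ry*np.pi/4)*Rr).as_matrix()[:,2])
```

```text
TH 45
tilt 2 [ 0.2649  0.7587 -0.6691  2.2576  1.5046  0.4951 -0.1525] 0.03 0.0 dq 0.44
tilt 4 [ 0.3308  0.9143 -0.8912  2.4496  2.0435  0.8721 -0.7219] 0.01 0.0 dq 0.23
tilt 6 [ 0.4601  1.3645 -1.47    2.56    1.9926  1.6653 -0.6142] 11.33 0.036 dq 0.56
tilt 8 [ 0.4168  1.5467 -1.47    2.56    2.1866  1.921  -0.5751] 41.65 0.107 dq 0.14
down 1 [ 0.4217  1.6242 -1.47    2.56    2.2529  1.9793 -0.5322] 41.16 0.098 dq 0.08
down 2 [ 0.4304  1.7043 -1.47    2.56    2.3298  2.0345 -0.4773] 39.9 0.086 dq 0.08
down 3 [ 0.4438  1.7863 -1.47    2.56    2.4176  2.0839 -0.409 ] 37.68 0.072 dq 0.09
lift 2 [ 0.417   1.3905 -1.47    2.56    1.9866  1.7032 -0.647 ] 13.92 0.044 dq 0.18
lift 4 [ 0.4747  1.1083 -1.47    2.448   1.7048  1.3334 -0.5155] 0.01 0.0 dq 0.21
lift 6 [ 0.5433  0.9263 -1.47    2.2161  1.2896  1.1443 -0.1122] 0.01 0.0 dq 0.22
lift 8 [ 0.5559  0.8464 -1.47    1.9771  0.9102  1.2333  0.2382] 0.0 0.0 dq 0.17
yaw 5 [ 0.4227  0.7728 -1.25    1.9958  0.8677  1.0521 -0.4907] 0.0 0.0 dq 0.15
yaw 10 [ 0.2571  0.721  -1.0176  2.0079  0.811   0.8864 -1.2128] 0.0 0.0 dq 0.14
yaw 15 [ 0.0663
[... 2893 characters left out ...]
q 0.21
regr 4 [-0.1601  0.7653 -0.4107  1.71    0.2831  0.8777 -2.1892] 0.0 0.0 dq 0.18
regr 6 [-0.1363  0.8942 -0.4349  1.4211  0.2026  1.2305 -2.0843] 0.0 0.0 dq 0.18
regr 8 [-0.1485  1.045  -0.4302  1.1026  0.1489  1.5886 -2.0224] 0.01 0.0 dq 0.18
regr 10 [-0.1847  1.2284 -0.4159  0.7147  0.1065  1.9809 -1.9869] 0.01 0.0 dq 0.21
regr2 1 [-0.1717  1.2098 -0.422   0.8291  0.107   1.8889 -1.996 ] 0.0 0.0 dq 0.11
regr2 2 [-0.1613  1.1975 -0.427   0.9291  0.1085  1.8045 -2.0039] 0.0 0.0 dq 0.1
regr2 3 [-0.1529  1.19   -0.431   1.0184  0.1109  1.7255 -2.0113] 0.0 0.0 dq 0.09
regr2 4 [-0.1463  1.1866 -0.4343  1.0997  0.114   1.6502 -2.0185] 0.0 0.0 dq 0.08
[ 0. -0. -1.]
[-0.9978 -0.0663  0.    ]
```

```bash
cat > sim.py <<'E'
from ik import *
def path(q,pa,Ra,pb,Rb,n,w=None,name='',verb=2):
    w=(Ra.inv()*Rb).as_rotvec() if w is None else w
    for i in range(1,n+1):
        q1,e,a=ik(pa+(pb-pa)*i/n,Ra*Rt.from_rotvec(w*i/n),q,.02)
        dq=np.abs(q1-q).max();q=q1
        if i%max(1,n//verb)==0:print(name,i,q,round(e,2),round(a,3),'dq',round(dq,2))
    return q
E
python3 - <<'E'
from sim import *
s,p,R=state();q=np.array(s['q'])
B=np.array([.535,.022,.0]) # grip point
Rv=down(np.radians(-86.2))
wz=R.inv().apply(ez)*np.radians(-172.4)
q1=path(q,p,R,B+ez*.12,Rv,17,w=wz,name='yaw',verb=4)
q1=path(q1,B+ez*.12,Rv,B+ez*.005,Rv,6,name='dn')
for th in(45,60):
    t=np.radians(th);z=np.cos(t)*rx-np.sin(t)*ez
    Rg=grip_R(z,ry);g=B+ez*.010
    q2=path(q1,B+ez*.005,Rv,g,Rg,6,name='tilt%d'%th)
    Rs=seatgrip(t,1);t1=seat-.040*tx+Rs.as_matrix()[:,2]*.006
    q2=path(q2,g,Rg,t1+tz*.08,Rs,10,name='lift')
    q2=path(q2,t1+tz*.08,Rs,t1,Rs,4,name='seat')
E
```

```text
yaw 4 [ 0.2085  0.7363 -0.5375  2.0327  0.6962  0.5613 -0.0271] 0.0 0.0 dq 0.13
yaw 8 [ 0.0862  0.7251 -0.3384  2.0084  0.4836  0.4855 -0.5175] 0.0 0.0 dq 0.12
yaw 12 [-0.0322  0.7301 -0.1498  1.9835  0.2291  0.4416 -0.971 ] 0.0 0.0 dq 0.11
yaw 16 [-0.1435  0.7493  0.0282  1.957  -0.0473  0.4327 -1.4072] 0.0 0.0 dq 0.11
dn 3 [-0.1576  0.8585  0.0511  1.9687 -0.1243  0.3173 -1.5105] 0.0 0.0 dq 0.04
dn 6 [-0.1462  0.9647  0.0319  1.9722 -0.1281  0.2065 -1.507 ] 0.0 0.0 dq 0.04
tilt45 3 [-0.1551  1.0818  0.0754  1.577  -0.1063  0.8802 -1.5267] 0.0 0.0 dq 0.21
tilt45 6 [-0.1455  1.2923  0.0891  1.1527 -0.0995  1.4868 -1.5402] 0.01 0.0 dq 0.2
lift 5 [-0.283   0.9362  0.0697  1.666  -0.1478  0.935  -1.6235] 0.0 0.0 dq 0.1
lift 10 [-0.538   0.654   0.1248  2.032  -0.1697  0.4651 -1.7913] 0.0 0.0 dq 0.09
seat 2 [-0.5074  0.7264  0.1119  1.9737 -0.1713  0.4503 -1.7735] 0.0 0.0 dq 0.04
seat 4 [-0.4814  0.797   0.1025  1.9081 -0.171   0.4448 -1.7594] 0.0 0.0 dq 0.04
tilt60 3 [-0.1559  1.0284  0.0671  1.7121 -0.1128  0.6672 -1.5202] 0.0 0.0 dq 0.15
tilt60 6 [-0.1533  1.1414  0.0824  1.4396 -0.1029  1.0892 -1.5311] 0.0 0.0 dq 0.14
lift 5 [-0.3131  0.8338  0.0707  1.9129 -0.1543  0.5301 -1.6282] 0.0 0.0 dq 0.11
lift 10 [-0.6793  0.6254  0.2268  2.2596 -0.5521  0.04   -1.4652] 0.52 0.003 dq 0.34
seat 2 [-0.6411  0.7014  0.2174  2.1985 -1.      0.04   -0.9993] 1.38 0.008 dq 0.04
seat 4 [-0.5992  0.772   0.1948  2.1296 -1.      0.04   -0.9836] 2.18 0.014 dq 0.04
```

```bash
cat >> h.py <<'E'
def planw(p0,R0,p1,w,n):  # w tool-frame total rotation vector
    for i in range(n):
        d=(p1-p0)/n; Ra=R0*Rt.from_rotvec(np.array(w)*i/n)
        print(i,np.round(Ra.inv().apply(d)*1000,1),np.round(np.array(w)/n,4))
E
python3 - <<'E'
from h import *
s,p,R=state();print(p)
planw(p+[0,0,.008],R,np.array([.535,.022,.1]),[0,0,2.99],16)
E
```

```text
[0.4825 0.012  0.1424]
0 [0.8 3.2 3.1] [0.     0.     0.1869]
1 [1.4 3.  3.1] [0.     0.     0.1869]
2 [2.  2.7 3.1] [0.     0.     0.1869]
3 [2.4 2.3 3.1] [0.     0.     0.1869]
4 [2.8 1.8 3.1] [0.     0.     0.1869]
5 [3.1 1.2 3.1] [0.     0.     0.1869]
6 [3.3 0.7 3.1] [0.     0.     0.1869]
7 [3.3 0.  3.1] [0.     0.     0.1869]
8 [ 3.3 -0.6  3.1] [0.     0.     0.1869]
9 [ 3.1 -1.2  3.1] [0.     0.     0.1869]
10 [ 2.9 -1.8  3.1] [0.     0.     0.1869]
11 [ 2.5 -2.3  3.1] [0.     0.     0.1869]
12 [ 2.  -2.7  3.1] [0.     0.     0.1869]
13 [ 1.5 -3.   3.1] [0.     0.     0.1869]
14 [ 0.9 -3.2  3.1] [0.     0.     0.1869]
15 [ 0.3 -3.3  3.1] [0.     0.     0.1869]
```

Call:
{"api": "play_rows", "payload": {
  "increments": [
    [0,1,3,2,0,0,0.187],
    [0,1.5,3,2,0,0,0.187],
    [0,2,2.5,2,0,0,0.187],
    [0,2.5,2.5,2,0,0,0.187],
    [0,3,2,2,0,0,0.187],
    [0,3,1,2,0,0,0.187],
    [0,3.5,0.5,2,0,0,0.187],
    [0,3.5,0,2,0,0,0.187]
  ]
}}

```text
clock: 6.25
tool_pos: [0.5094, 0.0189, 0.133]
eef_rot: [1.0, -0.0, 0.001, -0.002]
contact_force: [-0.4, -0.2, -0.4]
opening: 0.177
```

Call:
{"api": "play_rows", "payload": {
  "increments": [
    [0,3.5,-0.5,3,0,0,0.187],
    [0,3,-1,3,0,0,0.187],
    [0,3,-2,3,0,0,0.187],
    [0,2.5,-2.5,3,0,0,0.187],
    [0,2,-2.5,3,0,0,0.187],
    [0,1.5,-3,3,0,0,0.187],
    [0,1,-3,3,0,0,0.187],
    [0,0.5,-3.5,3,0,0,0.187]
  ]
}}

```text
clock: 7.25
tool_pos: [0.5347, 0.0268, 0.1107]
eef_rot: [0.732, -0.682, -0.003, -0.005]
contact_force: [0.2, -0.2, -0.8]
opening: 0.181
```

Run:
```python
from h import *
s,p,R=state();print(p,s['q'],s['opening']);M=R.as_matrix();print(M,np.degrees(np.arctan2(M[1,0],M[0,0])))
plan(p,R,np.array([.535,.022,.006]),down(np.radians(-86.2)),6)
```

```text
[0.5347 0.0268 0.1107] [-0.1539  0.7709  0.0408  1.9534 -0.0982  0.4163 -1.5353] 0.18133630790373942
[[ 0.0704 -0.9975  0.0018]
 [-0.9975 -0.0704  0.0116]
 [-0.0114 -0.0026 -0.9999]] -85.96402028883006
[ 1.   0.  17.4] [-0.0004  0.0019  0.0007]
[ 1.   0.  17.4] [-0.0004  0.0019  0.0007]
[ 0.9  0.  17.4] [-0.0004  0.0019  0.0007]
[ 0.9  0.  17.5] [-0.0004  0.0019  0.0007]
[ 0.9  0.  17.5] [-0.0004  0.0019  0.0007]
[ 0.8  0.  17.5] [-0.0004  0.0019  0.0007]
```

Call:
{"api": "play_rows", "payload": {
  "increments": [
    [0,0,0,24,0,0.006,0],
    [0,0,0,24,0,0.006,0],
    [0,0,0,22,0,0,0],
    [0,0,0,17,0,0,0],
    [0,0,0,10,0,0,0],
    [0,0,0,2,0,0,0],
    [0.5,0,0,0,0,0,0],
    [0.5,0,0,0,0,0,0]
  ]
}}

```text
clock: 8.25
tool_pos: [0.5364, 0.0299, 0.0112]
eef_rot: [0.731, -0.682, 0.001, -0.004]
contact_force: [-0.4, 0.6, -0.5]
opening: 0.379
```

Run:
```python
from ik import *
s,p,R=state();print(p,s['q'],s['opening'],s['contact_force'])
M=R.as_matrix();print(M)
z=(rx-ez)/2**.5
Rg=grip_R(z,ry)
# grip point on the tool currently tool x=-35 at p; new grip at -38
g=np.array([p[0],p[1],.0105])+.003*(-rx)
plan(p+[0,0,.004],R,g+ez*.004,Rg,5)
```

```text
[0.5364 0.0299 0.0112] [-0.1531  0.9524  0.0226  1.9739 -0.1036  0.2091 -1.5396] 0.37912129240439746 [-0.4408  0.6415 -0.4907]
[[ 0.07   -0.9975  0.0069]
 [-0.9975 -0.0699  0.0041]
 [-0.0036 -0.0072 -1.    ]]
[ 0.  -0.6  0.1] [-0.1585  0.0004  0.001 ]
[ 0.  -0.6  0. ] [-0.1585  0.0004  0.001 ]
[ 0.  -0.6 -0. ] [-0.1585  0.0004  0.001 ]
[ 0.  -0.6 -0.1] [-0.1585  0.0004  0.001 ]
[ 0.  -0.6 -0.2] [-0.1585  0.0004  0.001 ]
```

Call:
{"api": "play_rows", "payload": {
  "increments": [
    [0.5,0,-1,0,-0.157,0,0],
    [0.5,0,-1,0,-0.157,0,0],
    [0.5,0,-1,0,-0.157,0,0],
    [0.5,0,0,0,-0.157,0,0],
    [0.5,0,0,0,-0.157,0,0],
    [0.5,0,0,0,0,0,0],
    [0.5,0,0,0,0,0,0],
    [0.5,0,0,0,0,0,0]
  ]
}}

```text
clock: 9.25
tool_pos: [0.5386, 0.0299, 0.016]
eef_rot: [0.676, -0.629, -0.264, 0.28]
contact_force: [-0.5, 0.0, 0.6]
opening: 0.497
```

Run:
```python
from ik import *
from plant import r
s,p,R=state();print(p,s['q'],s['opening'],s['contact_force'])
M=R.as_matrix();print(M)
print('tilt',np.degrees(np.arccos(M[:,2]@tx)))
im=r.snapshot('side')[:,:,::-1];c=r.get_calibration('side');cv2.imwrite('pics/s3f.png',im)
cv2.imwrite('pics/s3.png',cv2.resize(im[130:280,150:330],None,fx=4.2,fy=4,interpolation=cv2.INTER_CUBIC))
```

```text
[0.5386 0.0299 0.016 ] [-0.1471  1.2915  0.0707  1.1307 -0.0912  1.5127 -1.5553] 0.49660145058316646 [-0.4511  0.0364  0.5711]
[[ 0.0699 -0.7019 -0.7088]
 [-0.9975 -0.0516 -0.0474]
 [-0.0033  0.7104 -0.7038]]
tilt 0.26876229331995816
```

View pics/s3.png

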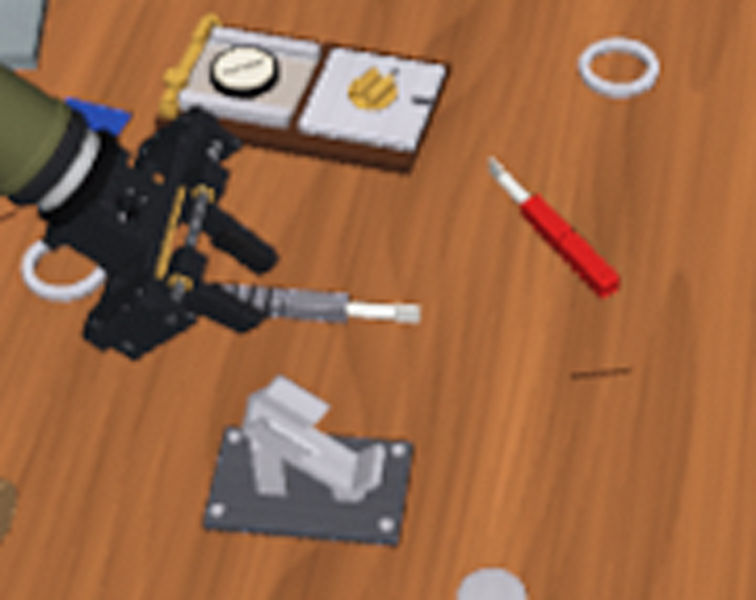

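Run:
```python
from ik import *
from plant import r
c=r.get_calibration('side')
for u,v in((418,313),(345,305)):
    print(ray(c,150+u/4.2,130+v/4,.008))
s,p,R=state();print(p)
c=r.get_calibration('wrist');im=r.snapshot('wrist')[:,:,::-1];import pickle;pickle.dump(c,open('w3.pkl','wb'));cv2.imwrite('pics/w3.png',im)
```

```text
[0.4262 0.0262 0.008 ]
[0.4773 0.0274 0.008 ]
[0.5388 0.0299 0.0163]
```

View pics/w3.png

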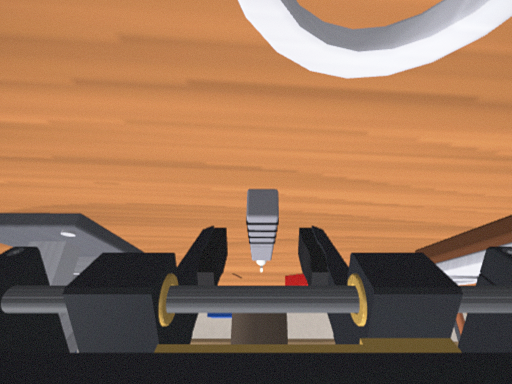

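Call:
{"api": "play_rows", "payload": {
  "increments": [
    [0.5,0,-5,5,0,0,0],
    [0.3,0,0,0,0,0,0],
    [0,0,0,0,0,0,0],
    [0,0,0,0,0,0,0],
    [0,0,0,0,0,0,0],
    [0,0,0,0,0,0,0],
    [0,0,0,-2,0,0,0],
    [0,0,-7,-7,0,0,0]
  ],
  "grip_force": 30
}}

```text
clock: 10.35
tool_pos: [0.5503, 0.0307, 0.0117]
eef_rot: [0.676, -0.629, -0.263, 0.28]
contact_force: [0.3, 0.7, -1.0]
opening: 0.176
```

Run:
```python
from ik import *
s,p,R=state();print(p,s['q'],s['opening'],s['contact_force'])
```

```text
[0.5503 0.0307 0.0117] [-0.1457  1.3124  0.072   1.0776 -0.0921  1.5431 -1.5569] 0.17588931805448957 [ 0.2533  0.6787 -0.9552]
```

Run:
```python
from ik import *
s,p,R=state()
Rs=seatgrip(np.pi/4,1)
t1=seat-.041*tx+.003*tz
print(t1,t1+.07*tz)
A=np.array([.545,.09,.21])
plan(p,R,A,Rs,8)
print()
plan(A,Rs,t1+.07*tz,Rs,3)
```

```text
[0.5188 0.1823 0.1141] [0.4694 0.179  0.1636]
[ -7.5  17.7 -17.4] [0.0985 0.0002 0.0006]
[ -7.5  15.9 -19. ] [0.0985 0.0002 0.0006]
[ -7.5  13.9 -20.5] [0.0985 0.0002 0.0006]
[ -7.5  11.9 -21.8] [0.0985 0.0002 0.0006]
[ -7.5   9.7 -22.8] [0.0985 0.0002 0.0006]
[ -7.5   7.4 -23.7] [0.0985 0.0002 0.0006]
[ -7.5   5.  -24.3] [0.0985 0.0002 0.0006]
[ -7.4   2.6 -24.7] [0.0985 0.0002 0.0006]

[-31.3  23.2  15.5] [0. 0. 0.]
[-31.3  23.2  15.5] [0. 0. 0.]
[-31.3  23.2  15.5] [0. 0. 0.]
```

Call:
{"api": "play_rows", "payload": {
  "increments": [
    [0,-2,22,-22,0.0985,0,0],
    [0,-4,20,-23,0.0985,0,0],
    [0,-7.5,16,-23,0.0985,0,0],
    [0,-9,12,-22,0.0985,0,0],
    [0,-9,9.5,-22,0.0985,0,0],
    [0,-9,7,-22,0.0985,0,0],
    [0,-9,5,-22,0.0985,0,0],
    [0,-9,2.5,-22,0.0985,0,0]
  ]
}}

```text
clock: 11.35
tool_pos: [0.5425, 0.0889, 0.2191]
eef_rot: [0.731, -0.683, 0.006, -0.009]
contact_force: [-1.1, 0.3, -0.7]
opening: 0.176
```

Run:
```python
from ik import *
s,p,R=state();print(p,s['q'],s['opening']);print(R.as_matrix())
Rs=seatgrip(np.pi/4,1)
t1=seat-.041*tx+.003*tz
plan(p,R,t1+.08*ez,Rs,4)
```

```text
[0.5425 0.0889 0.2191] [-0.3044  0.6082  0.0948  1.8462 -0.0878  0.67   -1.6615] 0.1764225070656699
[[ 0.0681 -0.9975  0.0205]
 [-0.9977 -0.0681  0.0051]
 [-0.0037 -0.0208 -0.9998]]
[-23.7   4.4   6.2] [-0.0052  0.0009  0.0005]
[-23.7   4.4   6.2] [-0.0052  0.0009  0.0005]
[-23.7   4.4   6.2] [-0.0052  0.0009  0.0005]
[-23.7   4.4   6.2] [-0.0052  0.0009  0.0005]
```

Call:
{"api": "play_rows", "payload": {
  "increments": [
    [0,-22,4,6,-0.005,0,0],
    [0,-22,4,6,-0.005,0,0],
    [0,-20,4,6,0,0,0],
    [0,-14,4,5,0,0,0],
    [0,-7,1,0,0,0,0],
    [0,0,0,0,0,0,0],
    [0,0,0,0,0,0,0],
    [0,0,0,0,0,0,0]
  ]
}}

```text
clock: 12.35
tool_pos: [0.5197, 0.1735, 0.1999]
eef_rot: [0.73, -0.684, 0.004, -0.007]
contact_force: [-0.9, 0.4, -0.6]
opening: 0.175
```

Run:
```python
from ik import *
from plant import r
import pickle
s,p,R=state();print(p,s['q'],s['opening']);print(R.as_matrix())
c=r.get_calibration('wrist');im=r.snapshot('wrist')[:,:,::-1];pickle.dump((c,p,R.as_quat()),open('w4.pkl','wb'));cv2.imwrite('pics/w4f.png',im)
cv2.imwrite('pics/w4.png',cv2.resize(im[60:300,150:390],None,fx=2.5,fy=2.5,interpolation=cv2.INTER_CUBIC))
im=r.snapshot('side')[:,:,::-1];cv2.imwrite('pics/s4f.png',im)
cv2.imwrite('pics/s4.png',cv2.resize(im[130:280,150:330],None,fx=4.2,fy=4,interpolation=cv2.INTER_CUBIC))
Rs=seatgrip(np.pi/4,1)
t1=seat-.041*tx+.003*tz
plan(p,R,t1+.08*ez,Rs,1)
```

```text
[0.5197 0.1735 0.1999] [-0.4742  0.6364  0.1095  1.8672 -0.1078  0.6267 -1.805 ] 0.17495716306314457
[[ 0.0654 -0.9977  0.0163]
 [-0.9979 -0.0654  0.0047]
 [-0.0036 -0.0166 -0.9999]]
[-8.8  0.4  5.9] [-0.0166  0.0036 -0.0009]
```

View pics/w4.png

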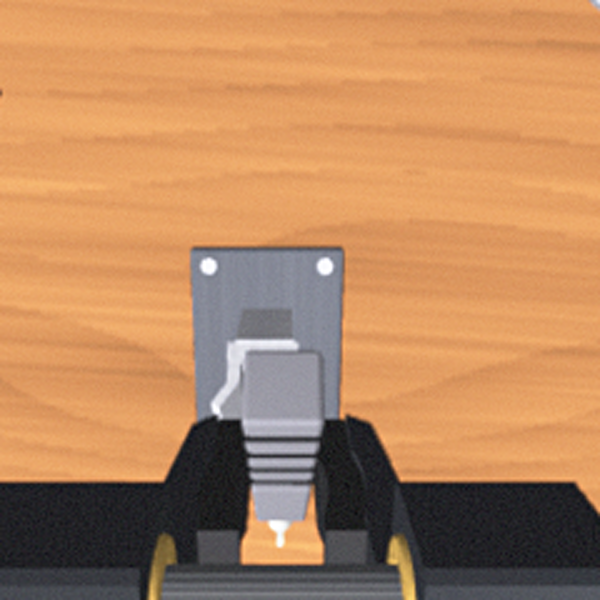

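View pics/s4.png

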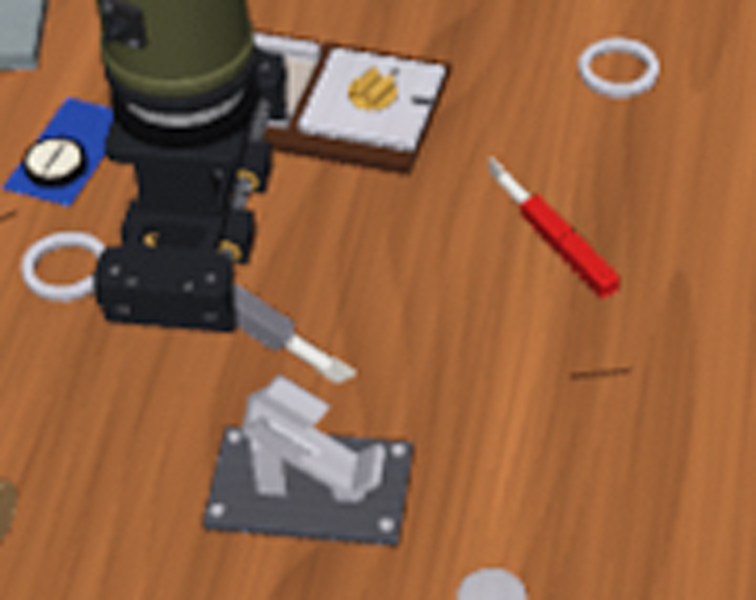

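```bash
python3 - <<'E'
from ik import *
import pickle
c,p,q=pickle.load(open('w4.pkl','rb'))
f=lambda x,y:(150+x/2.5,60+y/2.5)
a=ray(c,*f(191.5,249),.01);b=ray(c,*f(343.5,249),.01);print(a,b,np.linalg.norm(a-b),(a+b)/2,'ang',np.degrees(np.arctan2(*(b-a)[1::-1])))
for n,P,z in(('screws',(208.5,266),.011),('',(325,266),.011),('column',(243,310),.01),('',(292,310),.01),('floor/lip up end L',(229,343),.085),('R',(297,343),.085)):
    print(n,ray(c,*f(*P),z))
m=(a+b)/2; print('foot end mid in rest frame',(m-rest)@rx,(m-rest)@ry)
# tool handle top end face in image: bottom edge y=420? top corners(247,352),(323,352)
u=(Rt.from_quat(q)); 
# predicted seat point
print(proj(c,seat),proj(c,rest+ez*.085-.0134*rx))
E
python3 - <<'E'
import cv2
im=cv2.imread('pics/w4f.png')[150:230,220:310]
cv2.imwrite('pics/w4z.png',cv2.resize(im,None,fx=7,fy=7,interpolation=cv2.INTER_CUBIC))
E
```

```text
[0.5315 0.2215 0.01  ] [0.5367 0.1431 0.01  ] 0.07858229076615678 [0.5341 0.1823 0.01  ] ang -86.24357631173551
screws [0.5234 0.2124 0.011 ]
 [0.5273 0.152  0.011 ]
column [0.5006 0.1934 0.01  ]
 [0.5023 0.1674 0.01  ]
floor/lip up end L [0.5072 0.1953 0.085 ]
R [0.5091 0.1668 0.085 ]
foot end mid in rest frame -0.04213733344160374 0.0009635978307737635
[254.8732 210.8251] [254.6954 199.6565]
```

View pics/w4z.png

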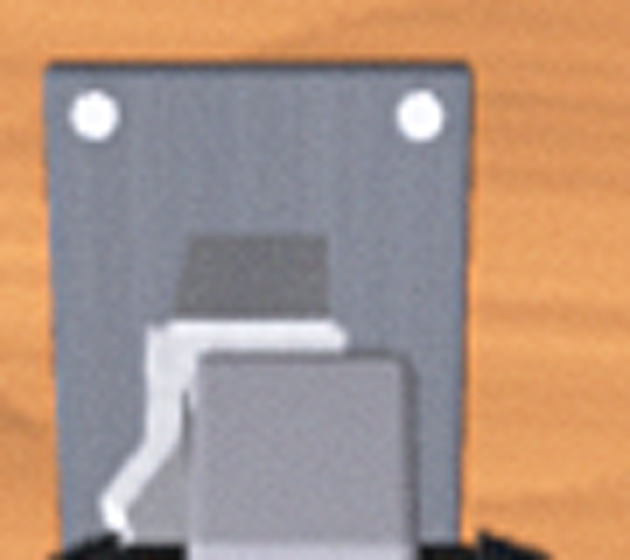

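Call:
{"api": "play_rows", "payload": {
  "increments": [
    [0,-8,0,0,-0.012,0.003,0],
    [0,-1,0,12,-0.005,0,0],
    [0,0,0,16,0,0,0],
    [0,0,0,16,0,0,0],
    [0,0,0,16,0,0,0],
    [0,0,0,10,0,0,0],
    [0,0,0,0,0,0,0],
    [0,0,0,0,0,0,0]
  ]
}}

```text
clock: 13.45
tool_pos: [0.5188, 0.1832, 0.1247]
eef_rot: [0.73, -0.683, -0.001, 0.002]
contact_force: [0.2, 0.3, -0.8]
opening: 0.178
```

```bash
sed -i 's/rest=np.array(.*/rest=np.array([.4925,.1796,0])/' ik.py
python3 - <<'E'
from ik import *
from plant import r
import pickle
s,p,R=state();print(p,s['opening'],s['contact_force']);print(R.as_matrix())
im=r.snapshot('side')[:,:,::-1]
cv2.imwrite('pics/s5.png',cv2.resize(im[160:260,170:290],None,fx=6,fy=6,interpolation=cv2.INTER_CUBIC))
Rs=seatgrip(np.pi/4,1)
t1=seat-.041*tx+.003*tz
plan(p,R,t1,Rs,1)
E
```

```text
[0.5188 0.1832 0.1247] 0.17796060233899563 [ 0.2223  0.2936 -0.7985]
[[ 0.066  -0.9978 -0.0039]
 [-0.9978 -0.066  -0.001 ]
 [ 0.0007  0.0039 -1.    ]]
[ 1.8 -0.4 10.6] [ 0.0039 -0.0007 -0.0003]
```

View pics/s5.png

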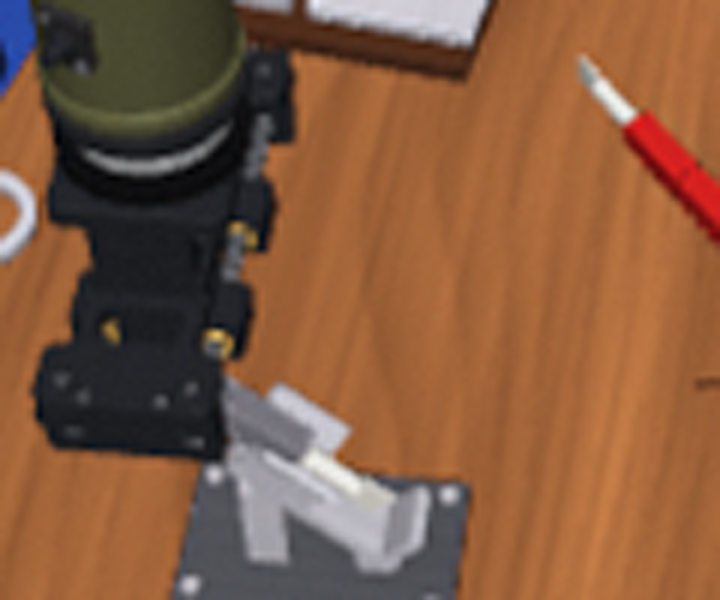

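Call:
{"api": "play_rows", "payload": {
  "increments": [
    [0,2,0,3,0.004,0,0],
    [0,0,0,3,0,0,0],
    [0,0,0,3,0,0,0],
    [0,0,0,1.5,0,0,0],
    [0,0,0,0,0,0,0],
    [0,0,0,0,0,0,0],
    [0,0,0,0,0,0,0],
    [0,0,0,0,0,0,0]
  ]
}}

```text
clock: 14.5
tool_pos: [0.5194, 0.1818, 0.1148]
eef_rot: [0.73, -0.683, 0.001, -0.001]
contact_force: [0.1, 0.7, -0.2]
opening: 0.178
```

Run:
```python
from ik import *
from plant import r
s,p,R=state();print(p,s['opening'],s['contact_force'],s['moment'])
im=r.snapshot('side')[:,:,::-1]
cv2.imwrite('pics/s6.png',cv2.resize(im[160:260,170:290],None,fx=6,fy=6,interpolation=cv2.INTER_CUBIC))
Rs=seatgrip(np.pi/4,1)
t1=seat-.041*tx+.003*tz
plan(p,R,t1,Rs,1)
```

```text
[0.5194 0.1818 0.1148] 0.17839583391422334 [ 0.12    0.7035 -0.2163] [-0.0095  0.0733  0.0126]
[0.4 0.2 0.7] [-0.0023  0.0007 -0.0001]
```

View pics/s6.png

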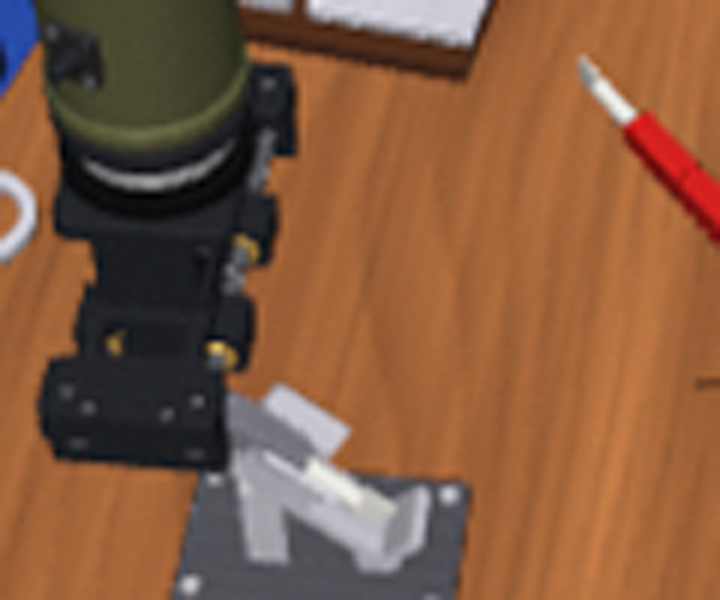

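Call:
{"api": "play_rows", "payload": {
  "increments": [
    [0,0,0,2,0,0,0],
    [0,0,0,0,0,0,0],
    [0.25,0,0,0,0,0,0],
    [0.4,0,0,0,0,0,0],
    [0.55,0,0,0,0,0,0],
    [0.55,0,0,0,0,0,0],
    [0.55,0,0,-20,0,0,0],
    [0.55,0,0,-40,0,0,0]
  ]
}}

```text
clock: 15.55
tool_pos: [0.5177, 0.1813, 0.1718]
eef_rot: [0.73, -0.683, -0.001, 0.001]
contact_force: [-0.2, 1.0, 0.6]
opening: 0.553
```

Run:
```python
from ik import *
from plant import r
s,p,R=state();print(p,s['opening'],s['contact_force'],s['moment'],s['q'])
im=r.snapshot('side')[:,:,::-1]
cv2.imwrite('pics/s7.png',cv2.resize(im[160:260,170:290],None,fx=6,fy=6,interpolation=cv2.INTER_CUBIC))
im=r.snapshot('scene')[:,:,::-1]
cv2.imwrite('pics/c7.png',cv2.resize(im[180:270,200:310],None,fx=6,fy=6,interpolation=cv2.INTER_CUBIC))
```

```text
[0.5177 0.1813 0.1718] 0.552641898527468 [-0.245   0.9757  0.5526] [ 0.071  -0.0452 -0.082 ] [-0.4819  0.6866  0.1019  1.8707 -0.1161  0.5932 -1.8107]
```

View pics/s7.png

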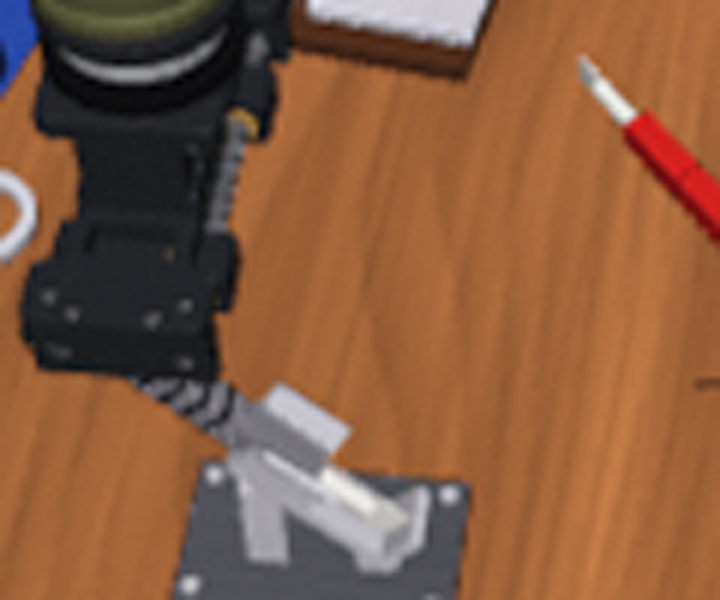

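View pics/c7.png

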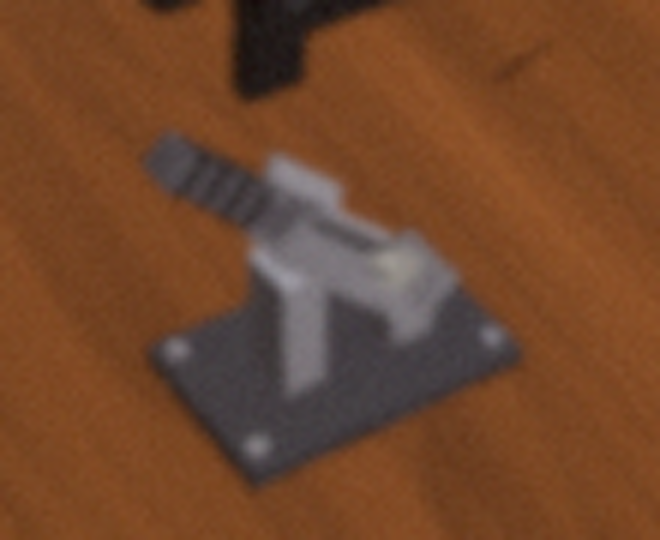

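Run:
```python
from sim import *
s,p,R=state();print(p)
Rr=seatgrip(0,1);g0=seat-.042*tx
q=np.array(s['q'])
q=path(q,p,R,g0-.09*tx,Rr,8);q=path(q,g0-.09*tx,Rr,g0,Rr,4)
print(g0-.09*tx,g0)
plan(p,R,g0-.09*tx,Rr,6)
```

```text
[0.5212 0.1823 0.1756]
 4 [-0.3719  0.8946  0.0627  1.3821 -0.1547  1.2483 -1.7504] 0.0 0.0 dq 0.16
 8 [-0.3096  1.2022  0.0443  0.8004 -0.2012  1.9103 -1.7713] 0.01 0.0 dq 0.17
 2 [-0.3188  1.1747  0.0376  0.9808 -0.1958  1.7584 -1.753 ] 0.0 0.0 dq 0.09
 4 [-0.3274  1.1631  0.0303  1.1298 -0.1954  1.6213 -1.739 ] 0.0 0.0 dq 0.07
[0.5856 0.1858 0.1763] [0.5221 0.1816 0.1127]
[  0.1 -10.8  -0. ] [-0.1321  0.0004  0.0001]
[  0.1 -10.7  -1.5] [-0.1321  0.0004  0.0001]
[  0.1 -10.4  -2.9] [-0.1321  0.0004  0.0001]
[ 0.1 -9.9 -4.2] [-0.1321  0.0004  0.0001]
[ 0.1 -9.3 -5.5] [-0.1321  0.0004  0.0001]
[ 0.1 -8.5 -6.6] [-0.1321  0.0004  0.0001]
```

Call:
{"api": "play_rows", "payload": {
  "increments": [
    [0.6,0,-11,-1,-0.132,0,0],
    [0.6,0,-11,-2,-0.132,0,0],
    [0.6,0,-10.5,-3,-0.132,0,0],
    [0.6,0,-10,-4,-0.132,0,0],
    [0.6,0,-9,-5,-0.132,0,0],
    [0.6,0,-8.5,-6,-0.125,0,0],
    [0.6,0,0,0,0,0,0],
    [0.6,0,0,0,0,0,0]
  ]
}}

```text
clock: 16.65
tool_pos: [0.5821, 0.1864, 0.1701]
eef_rot: [0.672, -0.627, -0.27, 0.287]
contact_force: [0.4, 0.5, 1.2]
opening: 0.6
```

Run:
```python
from ik import *
from plant import r
import pickle
s,p,R=state();print(p,s['opening'],s['contact_force'],s['q']);
c=r.get_calibration('wrist');im=r.snapshot('wrist')[:,:,::-1];pickle.dump((c,p,R.as_quat()),open('w8.pkl','wb'));cv2.imwrite('pics/w8.png',im)
Rr=seatgrip(0,1);g0=seat-.042*tx
plan(p,R,g0,Rr,1)
```

```text
[0.5821 0.1864 0.1701] 0.6001395657869094 [0.3926 0.4549 1.1834] [-0.3076  1.2186  0.0379  0.793  -0.203   1.9237 -1.7717]
[ 0.9 -0.  83.2] [0.0236 0.0011 0.0032]
```

View pics/w8.png

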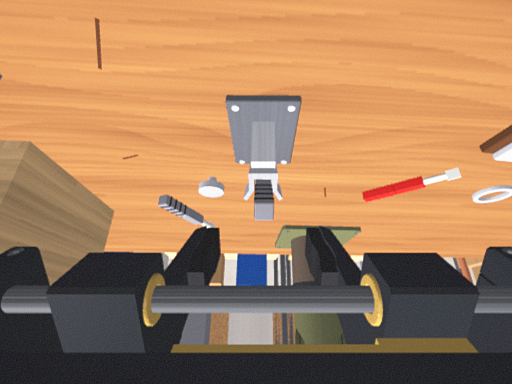

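Run:
```python
from ik import *
import pickle
c,p,q=pickle.load(open('w8.pkl','rb'))
for sy in(-.008,.008):
  for sz in(-.008,.008): print(sy,sz,proj(c,seat-.075*tx+sy*ry+sz*tz))
im=cv2.imread('pics/w8.png')[140:240,220:310];cv2.imwrite('pics/w8z.png',cv2.resize(im,None,fx=6,fy=6,interpolation=cv2.INTER_CUBIC))
```

```text
-0.008 -0.008 [254.0126 199.4299]
-0.008 0.008 [254.1707 217.8169]
0.008 -0.008 [274.2451 199.4818]
0.008 0.008 [273.9043 217.8677]
```

View pics/w8z.png

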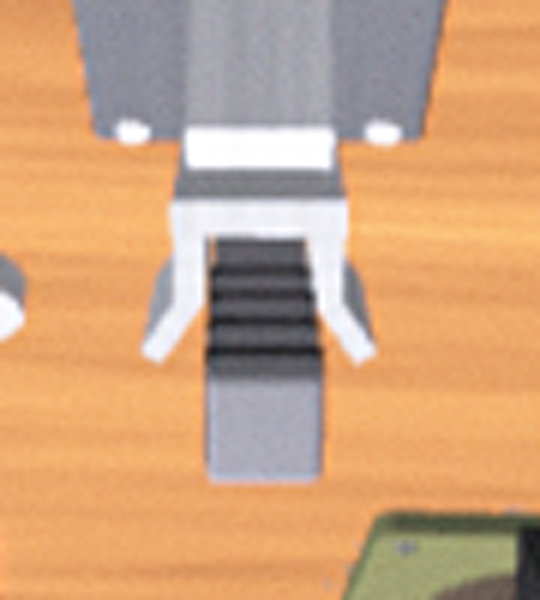

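Call:
{"api": "play_rows", "payload": {
  "increments": [
    [0.6,1,1,8,0.0235,0,0.003],
    [0.6,0,1,17,0,0,0],
    [0.6,0,0,18,0,0,0],
    [0.6,0,0,18,0,0,0],
    [0.6,0,0,14,0,0,0],
    [0.6,0,0,8,0,0,0],
    [0.6,0,0,0,0,0,0],
    [0.6,0,0,0,0,0,0]
  ]
}}

```text
clock: 17.7
tool_pos: [0.5198, 0.1835, 0.1267]
eef_rot: [0.68, -0.633, -0.255, 0.27]
contact_force: [0.6, -0.5, -0.8]
opening: 0.606
```

Run:
```python
from ik import *
s,p,R=state();print(p,s['opening'],s['contact_force'],s['q']);
Rr=seatgrip(0,1);g0=seat-.042*tx+.002*tz
plan(p,R,g0,Rr,1)
```

```text
[0.5198 0.1835 0.1267] 0.6064659066544191 [ 0.5713 -0.5212 -0.8162] [-0.3305  1.1264  0.0265  1.1623 -0.1928  1.5993 -1.7392]
[ 2.2 -9.2  8.6] [-0.0251  0.0019  0.0058]
```

Call:
{"api": "play_rows", "payload": {
  "increments": [
    [0.6,2,-5,4,-0.012,0,0.003],
    [0.6,0,-4,4,-0.012,0,0.003],
    [0.6,0,0,0,0,0,0],
    [0.6,0,0,0,0,0,0],
    [0.6,0,0,0,0,0,0],
    [0.4,0,0,0,0,0,0],
    [0.3,0,0,0,0,0,0],
    [0.3,0,0,0,0,0,0]
  ]
}}

```text
clock: 18.7
tool_pos: [0.5219, 0.1814, 0.1137]
eef_rot: [0.674, -0.632, -0.262, 0.279]
contact_force: [-0.2, -0.4, -0.4]
opening: 0.304
```

Run:
```python
from ik import *
from plant import r
s,p,R=state();print(p,s['opening'],s['contact_force'],s['q']);
Rr=seatgrip(0,1);g0=seat-.042*tx+.002*tz
plan(p,R,g0,Rr,1)
im=r.snapshot('wrist')[:,:,::-1];cv2.imwrite('pics/w9.png',im)
```

```text
[0.5219 0.1814 0.1137] 0.30432388393495596 [-0.249  -0.3845 -0.4406] [-0.3252  1.1605  0.0271  1.1326 -0.1946  1.6195 -1.7411]
[-0.1  1.1  0.5] [-0.0009  0.0022 -0.0009]
```

View pics/w9.png

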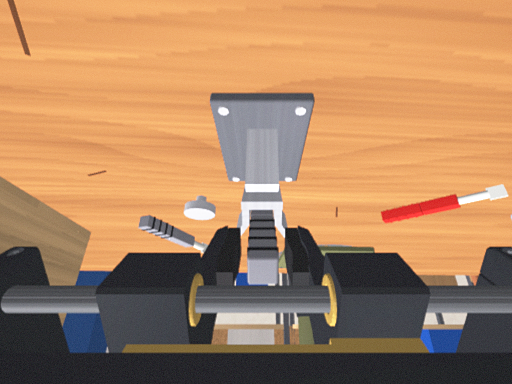

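Call:
{"api": "play_rows", "payload": {
  "increments": [
    [0,0,0,0,0,0,0],
    [0,0,0,0,0,0,0],
    [0,0,0,0,0,0,0],
    [0,0,0,0,0,0,0],
    [0,0,2,-2,0,0,0],
    [0,0,8,-3,0,0,0],
    [0,0,20,-5,0,0,0],
    [0,0,30,-10,0,0,0]
  ],
  "grip_force": 40
}}

```text
clock: 19.75
tool_pos: [0.4922, 0.1791, 0.1705]
eef_rot: [0.674, -0.632, -0.262, 0.28]
contact_force: [0.4, -0.4, 0.0]
opening: 0.177
```

Run:
```python
from sim import *
s,p,R=state();print(p,s['opening'],s['contact_force'],s['q'],'\n',R.as_matrix());
xa=-25
S=np.array([.503,-.178,.0])
Rv=down(np.radians(-86.2))
A=np.array([.50,.10,.26])
q=np.array(s['q'])
q=path(q,p,R,A,Rv,8)
R2=down(np.radians(-25))
q=path(q,A,Rv,S+ez*.26,R2,8)
q=path(q,S+ez*.26,R2,S+ez*.143,R2,4)
q=path(q,S+ez*.143,R2,S+ez*.143,down(np.radians(-105)),8)
plan(p+[0,0,.01],R,A,Rv,6);print()
plan(A,Rv,S+ez*.26,R2,7)
```

```text
[0.4922 0.1791 0.1705] 0.1766146691362831 [ 0.3611 -0.3999  0.0061] [-0.3349  1.0479  0.0257  1.246  -0.198   1.6198 -1.7493] 
 [[ 0.0637 -0.7047 -0.7067]
 [-0.998  -0.045  -0.0451]
 [ 0.      0.7081 -0.7061]]
 4 [-0.3383  0.7613  0.0604  1.579  -0.1359  1.1912 -1.7169] 0.0 0.0 dq 0.11
 8 [-0.3519  0.5102  0.0996  1.8914 -0.0718  0.7435 -1.7164] 0.0 0.0 dq 0.12
 4 [ 0.0336  0.4988 -0.0732  1.9047  0.0519  0.7399 -1.0396] 0.0 0.0 dq 0.17
 8 [ 0.4036  0.5445 -0.2387  1.8141  0.1711  0.803  -0.3574] 0.0 0.0 dq 0.17
 2 [ 0.3858  0.6247 -0.2141  1.8808  0.2049  0.6572 -0.3882] 0.0 0.0 dq 0.07
 4 [ 0.3622  0.7155 -0.1787  1.9304  0.2387  0.5159 -0.4182] 0.0 0.0 dq 0.07
 4 [ 0.2481  0.7135  0.0093  1.9365 -0.0129  0.4916 -0.868 ] 0.0 0.0 dq 0.11
 8 [ 0.1374  0.7255  0.1939  1.9423 -0.2707  0.4987 -1.3103] 0.0 0.0 dq 0.11
[13.2  9.1 -9.7] [ 0.1311  0.0002 -0.0004]
[ 13.2   7.7 -10.8] [ 0.1311  0.0002 -0.0004]
[ 13.2   6.3 -11.7] [ 0.1311  0.0002 -0.0004]
[ 13.2   4.7 -12.4] [ 0.1311  0.0002 -0.0004]
[ 13.2   3.  -12.9] [ 0.1311  0.0002 -0.0004]
[ 13.2   1.3 -13.2] [ 0.1311  0.0002 -0.0004]

[39.7  2.2  0. ] [ 0.      0.     -0.1526]
[38.9  8.2  0. ] [ 0.      0.     -0.1526]
[37.2 14.   0. ] [ 0.      0.     -0.1526]
[34.6 19.5  0. ] [ 0.      0.     -0.1526]
[31.2 24.5  0. ] [ 0.      0.     -0.1526]
[27.1 29.   0. ] [ 0.      0.     -0.1526]
[22.4 32.8  0. ] [ 0.      0.     -0.1526]
```

Call:
{"api": "play_rows", "payload": {
  "increments": [
    [0,5,28,-28,0,0,0],
    [0,13,28,-28,0,0,0],
    [0,20,15,-15,0.131,0,0],
    [0,20,0,0,0.131,0,0],
    [0,20,0,0,0.131,0,0],
    [0,20,0,0,0.131,0,0],
    [0,20,0,0,0.131,0,0],
    [0,20,0,0,0.131,0,0]
  ]
}}

```text
clock: 20.75
tool_pos: [0.5014, 0.0394, 0.2803]
eef_rot: [0.73, -0.683, 0.01, -0.013]
contact_force: [-0.1, -0.2, -0.4]
opening: 0.179
```

Run:
```python
from sim import *
s,p,R=state();print(p,s['opening'],s['q'],'\n',R.as_matrix());
S=np.array([.503,-.155,.27])
R2=down(np.radians(-25))
plan(p,R,S,R2,7)
```

```text
[0.5014 0.0394 0.2803] 0.1791559776013 [-0.2254  0.459   0.0839  1.9115 -0.0562  0.7406 -1.6134] 
 [[ 0.0674 -0.9972  0.0322]
 [-0.9977 -0.0672  0.0057]
 [-0.0035 -0.0325 -0.9995]]
[27.7  1.7  1.3] [-0.0045 -0.002  -0.1524]
[27.1  5.9  1.3] [-0.0045 -0.002  -0.1524]
[25.9  9.9  1.3] [-0.0045 -0.002  -0.1524]
[24.1 13.7  1.3] [-0.0045 -0.002  -0.1524]
[21.8 17.2  1.3] [-0.0045 -0.002  -0.1524]
[18.9 20.3  1.3] [-0.0045 -0.002  -0.1524]
[15.6 23.   1.4] [-0.0045 -0.002  -0.1524]
```

Call:
{"api": "play_rows", "payload": {
  "increments": [
    [0,35,2,1,-0.0045,-0.002,-0.152],
    [0,35,8,1,-0.0045,-0.002,-0.152],
    [0,34,13,1,-0.0045,-0.002,-0.152],
    [0,32,18,1,-0.0045,-0.002,-0.152],
    [0,29,22,1,-0.0045,-0.002,-0.152],
    [0,24,25,1,-0.0045,-0.002,-0.152],
    [0,15,20,1,-0.0045,-0.002,-0.152],
    [0,0,0,0,0,0,0]
  ]
}}

```text
clock: 21.75
tool_pos: [0.5014, -0.2089, 0.2771]
eef_rot: [0.979, -0.202, 0.0, 0.001]
contact_force: [0.3, 1.2, -0.2]
opening: 0.177
```

Run:
```python
from sim import *
from plant import r
import pickle
s,p,R=state();print(p,s['opening'],s['q'],'\n',R.as_matrix());
c=r.get_calibration('wrist');im=r.snapshot('wrist')[:,:,::-1];pickle.dump((c,p,R.as_quat()),open('w10.pkl','wb'));cv2.imwrite('pics/w10f.png',im)
cv2.imwrite('pics/w10.png',cv2.resize(im,(800,600),interpolation=cv2.INTER_CUBIC))
im=r.snapshot('side')[:,:,::-1];cv2.imwrite('pics/s10f.png',im)
```

```text
[ 0.5014 -0.2089  0.2771] 0.17743187885706632 [ 0.4612  0.5357 -0.2449  1.7655  0.1671  0.8595 -0.2676] 
 [[ 0.9181 -0.3965  0.0005]
 [-0.3964 -0.9181 -0.0025]
 [ 0.0014  0.0021 -1.    ]]
```

View pics/w10.png

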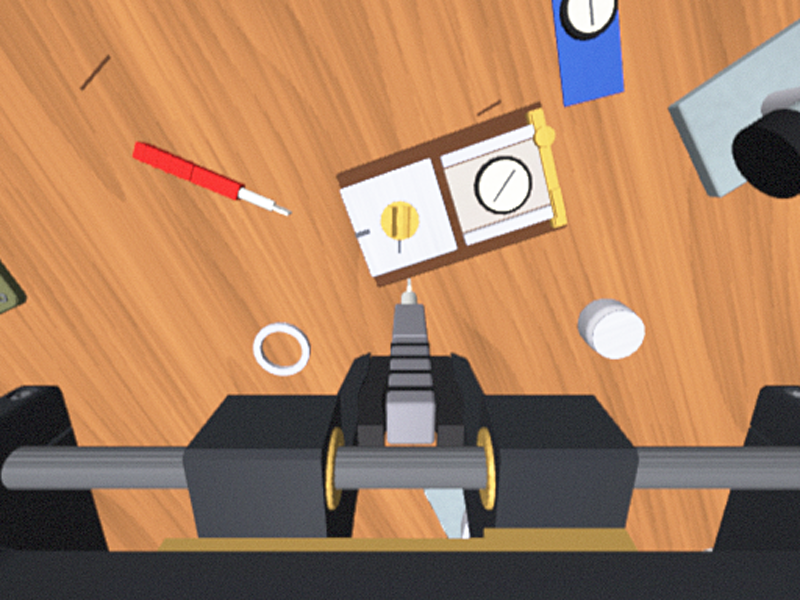

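Run:
```python
import cv2
im=cv2.imread('pics/w10f.png')
cv2.imwrite('pics/w10a.png',cv2.resize(im[95:190,210:305],None,fx=6.3,fy=6.3,interpolation=cv2.INTER_CUBIC))
cv2.imwrite('pics/w10b.png',cv2.resize(im[170:290,232:292],None,fx=5,fy=5,interpolation=cv2.INTER_CUBIC))
```

```text
(no output)
```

View pics/w10a.png

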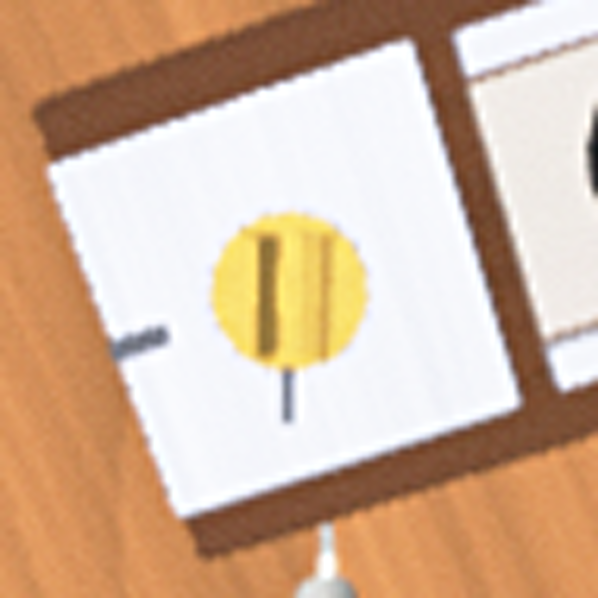

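View pics/w10b.png

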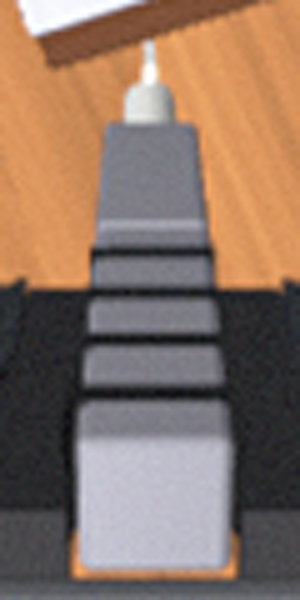

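Run:
```python
from ik import *
import pickle
c,p,q=pickle.load(open('w10.pkl','rb'));R=Rt.from_quat(q)
f=lambda x,y:(210+x/6.3,95+y/6.3)
H=[ray(c,*f(*a),.022) for a in((49,163),(414,40),(521,404),(184,517))]
for h in H:print(h)
print('ctr',sum(H)/4,[np.linalg.norm(H[i]-H[(i+1)%4]) for i in range(4)])
for i in range(4):
    d=H[(i+1)%4]-H[i];print(np.degrees(np.arctan2(d[1],d[0])))
for z in(.026,.032,.038):print('disc',z,ray(c,*f(290,291),z), 'slot mid',ray(c,*f(293,297),z))
for z in (.024,.028):
    a=ray(c,*f(288,372),z);b=ray(c,*f(287.5,421),z);d=a-b;print('ptr',a,b,np.degrees(np.arctan2(d[1],d[0])))
a=ray(c,*f(140,343),.023);a2=ray(c,*f(115,348),.024);print('ridge',a,a2)
a=ray(c,*f(326,235),.036);b=ray(c,*f(324,355),.036);d=a-b;print('lip ang',np.degrees(np.arctan2(d[1],d[0])))
a=ray(c,*f(268,237),.036);b=ray(c,*f(264,355),.036);d=a-b;print('lip ang',np.degrees(np.arctan2(d[1],d[0])))
# tool tip expected
M=R.as_matrix()
for L in(.11,.117,.124):print('tip',L,proj(c,p+M[:,2]*L), 'end',proj(c,p+M[:,2]*(L-.15)))
print('meas tip',232+149/5,170+40/5)
```

```text
[ 0.4636 -0.1313  0.022 ]
[ 0.5524 -0.14    0.022 ]
[ 0.5441 -0.2284  0.022 ]
[ 0.4564 -0.2216  0.022 ]
ctr [ 0.5041 -0.1803  0.022 ] [np.float64(0.08917239890696736), np.float64(0.08878945675809156), np.float64(0.08795169556378746), np.float64(0.09057655763201496)]
-5.576730325852136
-95.34102470338091
175.57878599087078
85.4378682210734
disc 0.026 [ 0.5036 -0.1804  0.026 ] slot mid [ 0.5037 -0.182   0.026 ]
disc 0.032 [ 0.5041 -0.1797  0.032 ] slot mid [ 0.5042 -0.1812  0.032 ]
disc 0.038 [ 0.5045 -0.179   0.038 ] slot mid [ 0.5046 -0.1805  0.038 ]
ptr [ 0.4952 -0.1982  0.024 ] [ 0.4902 -0.2092  0.024 ] 65.59117914120975
ptr [ 0.4956 -0.1976  0.028 ] [ 0.4906 -0.2084  0.028 ] 65.59117914120961
ridge [ 0.4652 -0.1778  0.023 ] [ 0.4593 -0.1764  0.024 ]
lip ang 65.60564809936157
lip ang 63.982862011156506
tip 0.11 [262.6298 187.058 ] end [263.1625 280.4515]
tip 0.117 [262.6183 185.0522] end [263.1124 271.6686]
tip 0.124 [262.6074 183.1406] end [263.0671 263.7173]
meas tip 261.8 178.0
```

Run:
```python
from ik import *
s,p,R=state();print(p)
plan(p,R,np.array([.5042,-.1805,.19]),down(np.radians(-24.8)),4)
```

```text
[ 0.5019 -0.2059  0.2772]
[-2.  -6.1 21.8] [ 0.0002 -0.0003  0.0071]
[-2.  -6.1 21.8] [ 0.0002 -0.0003  0.0071]
[-2.1 -6.  21.8] [ 0.0002 -0.0003  0.0071]
[-2.1 -6.  21.8] [ 0.0002 -0.0003  0.0071]
```

Call:
{"api": "play_rows", "payload": {
  "increments": [
    [0,-2,-6,22,0,0,0.007],
    [0,-2,-6,22,0,0,0.007],
    [0,-2,-6,22,0,0,0.007],
    [0,-2,-6,20,0,0,0.007],
    [0,0,0,0,0,0,0],
    [0,0,0,0,0,0,0],
    [0,0,0,0,0,0,0],
    [0,0,0,0,0,0,0]
  ]
}}

```text
clock: 22.85
tool_pos: [0.5066, -0.1688, 0.194]
eef_rot: [0.977, -0.214, 0.003, -0.001]
contact_force: [0.1, 0.5, -1.2]
opening: 0.179
```

Run:
```python
from ik import *
from plant import r
import pickle
s,p,R=state();M=R.as_matrix();print(p,s['contact_force'],M)
c=r.get_calibration('wrist');im=r.snapshot('wrist')[:,:,::-1];pickle.dump((c,p,R.as_quat()),open('w11.pkl','wb'));cv2.imwrite('pics/w11f.png',im)
cv2.imwrite('pics/w11.png',cv2.resize(im[100:260,170:350],None,fx=4.2,fy=3.7,interpolation=cv2.INTER_CUBIC))
im=r.snapshot('side')[:,:,::-1];cv2.imwrite('pics/s11f.png',im)
cv2.imwrite('pics/s11.png',cv2.resize(im[80:200,170:290],None,fx=5,fy=5,interpolation=cv2.INTER_CUBIC))
plan(p,R,np.array([.5042,-.1805,.155]),down(np.radians(-24.8)),1)
```

```text
[ 0.5066 -0.1688  0.194 ] [ 0.1232  0.5316 -1.1892] [[ 0.9083 -0.4182  0.0069]
 [-0.4182 -0.9084  0.0012]
 [ 0.0058 -0.0039 -1.    ]]
[ 2.4 11.8 38.9] [-0.0039 -0.0058  0.0014]
```

View pics/w11.png

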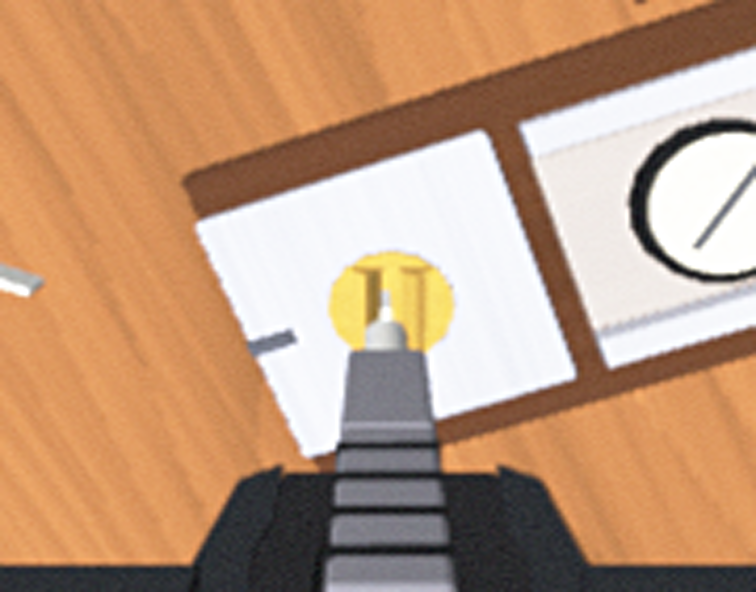

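View pics/s11.png

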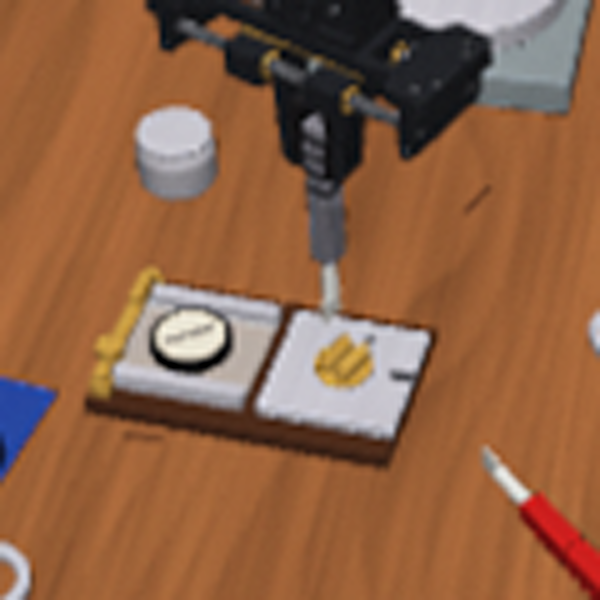

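Call:
{"api": "play_rows", "payload": {
  "increments": [
    [0,1.2,5,6,-0.002,-0.003,0],
    [0,1.2,4,6,-0.002,-0.003,0],
    [0,0,2,0,0,0,0],
    [0,0,0,0,0,0,0],
    [0,0,0,0,0,0,0],
    [0,0,0,0,0,0,0],
    [0,0,0,0,0,0,0],
    [0,0,0,0,0,0,0]
  ]
}}

```text
clock: 23.95
tool_pos: [0.5039, -0.1811, 0.1809]
eef_rot: [0.977, -0.215, -0.001, 0.0]
contact_force: [-0.3, 1.0, -0.6]
opening: 0.172
```

Run:
```python
from ik import *
from plant import r
import pickle
s,p,R=state();M=R.as_matrix();print(p,s['contact_force'],M)
c=r.get_calibration('wrist');im=r.snapshot('wrist')[:,:,::-1];pickle.dump((c,p,R.as_quat()),open('w12.pkl','wb'));cv2.imwrite('pics/w12f.png',im)
cv2.imwrite('pics/w12.png',cv2.resize(im[130:230,210:310],None,fx=6,fy=6,interpolation=cv2.INTER_CUBIC))
plan(p,R,np.array([.5042,-.1805,.155]),down(np.radians(-24.8)),1)
```

```text
[ 0.5039 -0.1811  0.1809] [-0.3328  1.0251 -0.5993] [[ 0.9079 -0.4192 -0.0011]
 [-0.4192 -0.9079 -0.    ]
 [-0.001   0.0005 -1.    ]]
[ 0.  -0.7 25.9] [0.0005 0.001  0.0003]
```

View pics/w12.png

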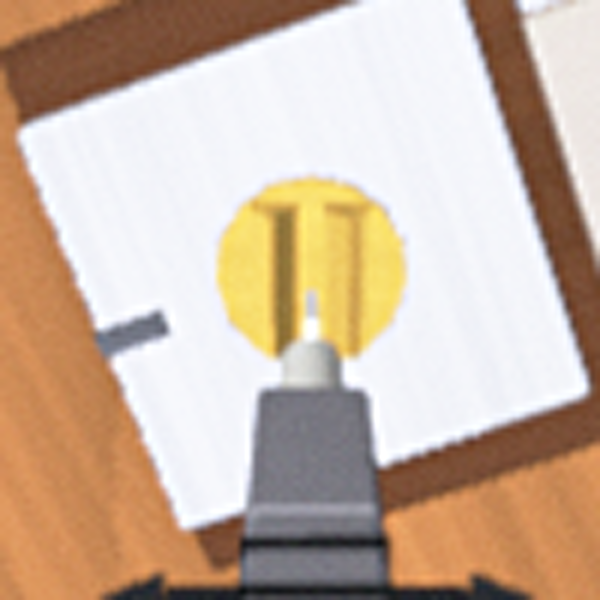

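Call:
{"api": "play_rows", "payload": {
  "increments": [
    [0,0,-0.5,8,0,0,0],
    [0,0,0,8,0,0,0],
    [0,0,0,6,0,0,0],
    [0,0,0,3,0,0,0],
    [0,0,0,0,0,0,0],
    [0,0,0,0,0,0,0],
    [0,0,0,0,0,0,0],
    [0,0,0,0,0,0,0]
  ]
}}

```text
clock: 25.0
tool_pos: [0.5041, -0.1806, 0.154]
eef_rot: [0.977, -0.215, -0.001, 0.0]
contact_force: [-0.1, 0.6, 0.4]
opening: 0.176
```

Run:
```python
from ik import *
s,p,R=state();print(p,s['contact_force'],s['moment'],s['q'])
plan(p,R,np.array([.504,-.181,.146]),down(np.radians(-24.8)),1)
```

```text
[ 0.5041 -0.1806  0.154 ] [-0.1119  0.6362  0.4138] [-0.0846 -0.0486  0.0326] [ 0.3693  0.6998 -0.1836  1.9158  0.2284  0.5472 -0.4004]
[0.1 0.4 8. ] [0.0005 0.0011 0.0004]
```

Call:
{"api": "play_rows", "payload": {
  "increments": [
    [0,0,0.3,3,0,0,0],
    [0,0,0,2.5,0,0,0],
    [0,0,0,1.5,0,0,0],
    [0,0,0,0,0,0,0],
    [0,0,0,0,0,0,0],
    [0,0,0,0,0,0,0],
    [0,0,0,0,0,0,0],
    [0,0,0,0,0,0,0]
  ]
}}

```text
clock: 26.0
tool_pos: [0.5041, -0.1809, 0.1467]
eef_rot: [0.977, -0.215, -0.0, 0.0]
contact_force: [0.1, 0.8, 0.1]
opening: 0.176
```

Run:
```python
from ik import *
from plant import r
s,p,R=state();print(p,s['contact_force'],s['moment'])
plan(p,R,np.array([.504,-.181,.146]),down(np.radians(-24.8)),1)
im=r.snapshot('wrist')[:,:,::-1];cv2.imwrite('pics/w13.png',cv2.resize(im[130:230,210:310],None,fx=6,fy=6,interpolation=cv2.INTER_CUBIC))
im=r.snapshot('side')[:,:,::-1];cv2.imwrite('pics/s13.png',cv2.resize(im[80:200,170:290],None,fx=5,fy=5,interpolation=cv2.INTER_CUBIC))
```

```text
[ 0.5041 -0.1809  0.1467] [0.1313 0.7565 0.0722] [-0.0263 -0.0709  0.0133]
[-0.1  0.1  0.7] [0.0004 0.0007 0.0004]
```

View pics/w13.png

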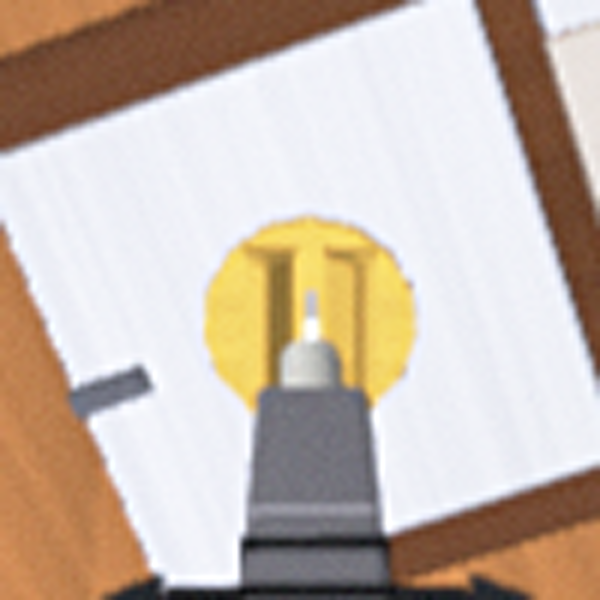

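View pics/s13.png

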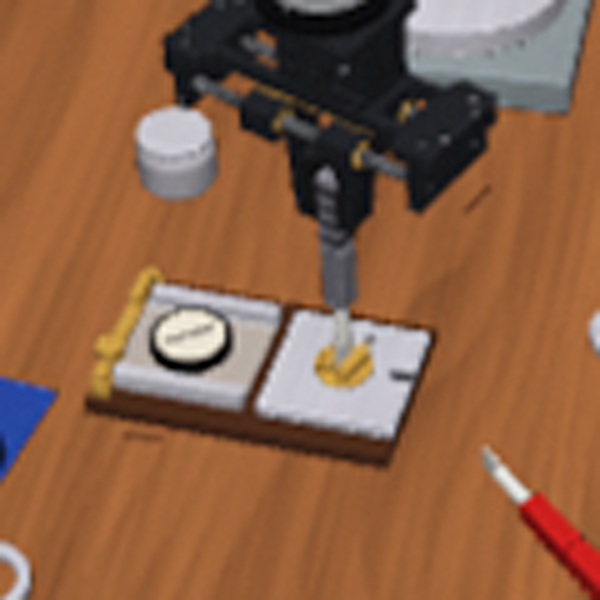

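Call:
{"api": "play_rows", "payload": {
  "increments": [
    [0,0,0,1.5,0,0,0],
    [0,0,0,1,0,0,0.1],
    [0,0,0,0,0,0,0.13],
    [0,0,0,0,0,0,0.14],
    [0,0,0,0,0,0,0.14],
    [0,0,0,0,0,0,0.14],
    [0,0,0,0,0,0,0.14],
    [0,0,0,0,0,0,0.14]
  ]
}}

```text
clock: 27.1
tool_pos: [0.5034, -0.1811, 0.1449]
eef_rot: [0.767, -0.641, -0.001, 0.001]
contact_force: [-0.8, 0.1, 0.2]
opening: 0.179
```

Run:
```python
from ik import *
from plant import r
s,p,R=state();M=R.as_matrix();print(p,s['contact_force'],s['moment'],s['opening'],'xang',np.degrees(np.arctan2(M[1,0],M[0,0])),M[:,2])
im=r.snapshot('wrist')[:,:,::-1];cv2.imwrite('pics/w14.png',cv2.resize(im[110:240,180:340],None,fx=4.5,fy=4.5,interpolation=cv2.INTER_CUBIC))
s,p,R=state()
plan(p,R,np.array([.5041,-.181,.144]),down(np.radians(-95.0)),1)
```

```text
[ 0.5034 -0.1811  0.1449] [-0.778   0.1054  0.1826] [-0.0209  0.1036  0.0045] 0.17878927224561006 xang -79.74763156615455 [-0.0016 -0.0001 -1.    ]
[ 0.1 -0.6  0.9] [ 0.0016 -0.0001  0.2622]
```

View pics/w14.png

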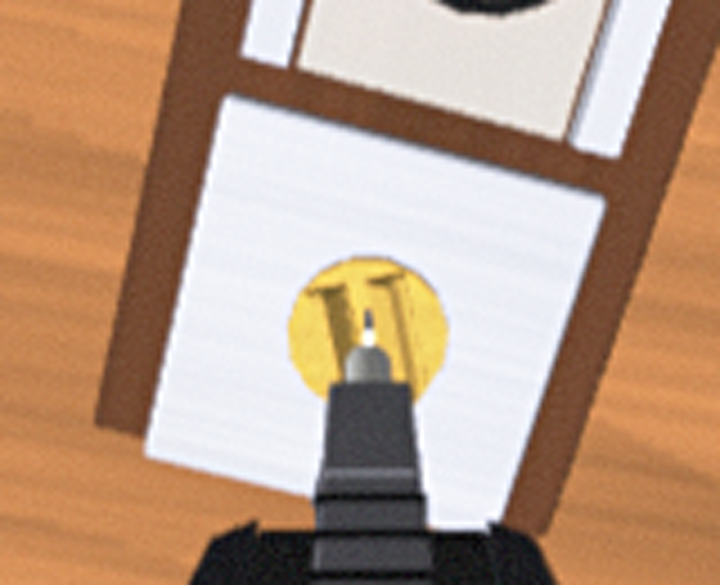

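Call:
{"api": "play_rows", "payload": {
  "increments": [
    [0,0,-0.5,0.5,0,0,0.1],
    [0,0,0,0,0,0,0.1],
    [0,0,0,0,0,0,0.1],
    [0,0,0,0,0,0,0.06],
    [0,0,0,0,0,0,0.02],
    [0,0,0,0,0,0,0],
    [0,0,0,0,0,0,0],
    [0,0,0,0,0,0,0]
  ]
}}

```text
clock: 28.15
tool_pos: [0.5031, -0.1809, 0.1449]
eef_rot: [-0.632, 0.775, 0.001, -0.001]
contact_force: [0.6, -0.3, 0.5]
opening: 0.178
```

Run:
```python
from ik import *
from plant import r
import pickle
s,p,R=state();M=R.as_matrix();print(p,s['contact_force'],s['moment'],s['opening'],'xang',np.degrees(np.arctan2(M[1,0],M[0,0])),M[:,2],s['q'])
c=r.get_calibration('wrist');im=r.snapshot('wrist')[:,:,::-1];cv2.imwrite('pics/w15f.png',im);pickle.dump(c,open('w15.pkl','wb'));cv2.imwrite('pics/w15.png',cv2.resize(im[110:240,180:340],None,fx=4.5,fy=4.5,interpolation=cv2.INTER_CUBIC))
im=r.snapshot('side')[:,:,::-1];cv2.imwrite('pics/s15.png',cv2.resize(im[120:190,180:270],None,fx=7,fy=7,interpolation=cv2.INTER_CUBIC))
```

```text
[ 0.5031 -0.1809  0.1449] [ 0.5517 -0.3274  0.4779] [ 0.0278  0.0403 -0.012 ] 0.17839092914106697 xang -101.62065953800902 [-0.0032 -0.0002 -1.    ] [ 0.1487  0.723   0.1829  1.9347 -0.2475  0.5083 -1.2695]
```

View pics/w15.png

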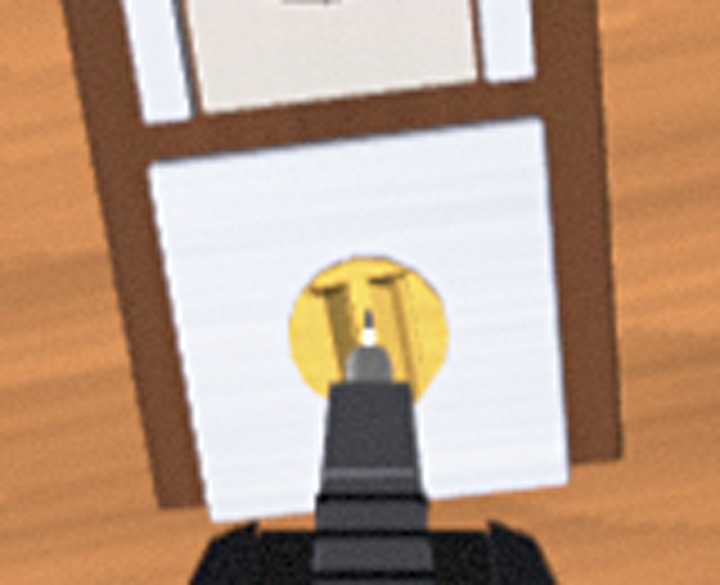

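View pics/s15.png

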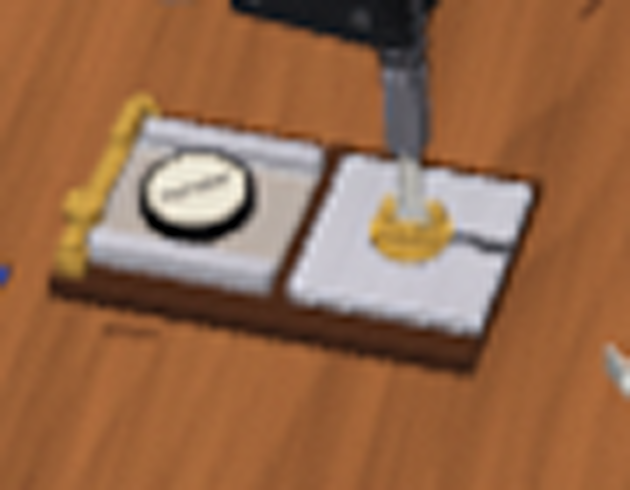

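Run:
```python
import cv2
from plant import r
im=cv2.imread('pics/w15f.png');cv2.imwrite('pics/w15z.png',cv2.resize(im[155:205,230:290],None,fx=12,fy=12,interpolation=cv2.INTER_CUBIC))
im=r.snapshot('side')[:,:,::-1];cv2.imwrite('pics/s16f.png',im);cv2.imwrite('pics/s15z.png',cv2.resize(im[142:162,230:262],None,fx=22,fy=22,interpolation=cv2.INTER_CUBIC))
im=r.snapshot('scene')[:,:,::-1];cv2.imwrite('pics/c16f.png',im);cv2.imwrite('pics/c15z.png',cv2.resize(im[140:185,160:220],None,fx=12,fy=12,interpolation=cv2.INTER_CUBIC))
```

```text
(no output)
```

View pics/w15z.png

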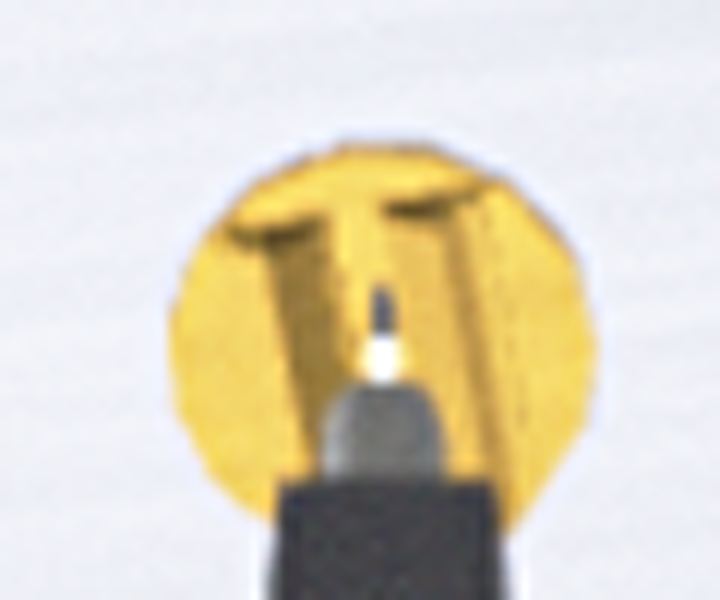

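View pics/s15z.png

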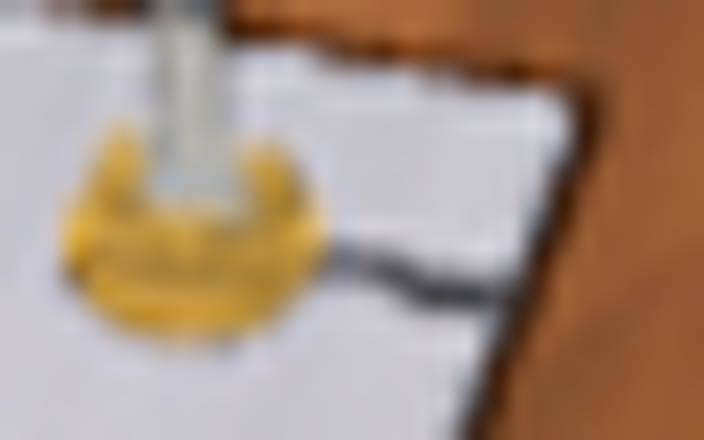

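View pics/c15z.png

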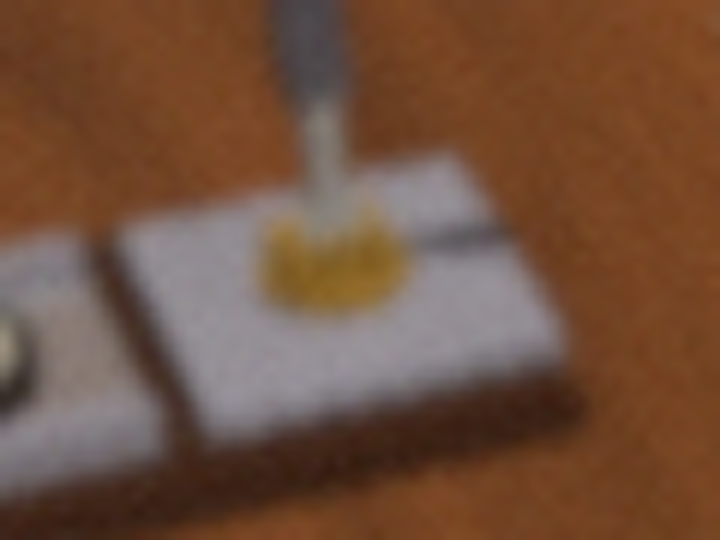

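Run:
```python
from ik import *
import pickle
from plant import r
c=pickle.load(open('w15.pkl','rb'))
f=lambda x,y:(230+x/12,155+y/12)
g=lambda x,y:(180+x/4.5,110+y/4.5)
ang=lambda a,b:np.degrees(np.arctan2(*(a-b)[1::-1]))
print('lips',ang(ray(c,*f(270,250),.038),ray(c,*f(300,450),.038)),ang(ray(c,*f(452,215),.038),ray(c,*f(497,470),.038)),ang(ray(c,*f(322,230),.032),ray(c,*f(338,330),.032)))
H=[ray(c,*g(*a),.022) for a in((150,163),(541,119),(568,483),(212,521))]
print(sum(H)/4,'yaw',ang(H[0],H[3]),ang(H[1],H[2]),ang(H[1],H[0])-90,ang(H[2],H[3])-90)
cs=r.get_calibration('side')
S=np.array([.5037,-.1803,0]);
def dirv(a):return np.array([np.cos(np.radians(a)),np.sin(np.radians(a)),0])
for a in(-5,):
  for rr,z in((.031,.024),(.045,.024)):print('ridge',rr,proj(cs,S-rr*dirv(a)+z*ez))
for ph in(-5,-8,-2,1,4):
  for z in(.024,.028): print(ph,z,proj(cs,S-.018*dirv(ph)+z*ez),proj(cs,S-.031*dirv(ph)+z*ez))
```

```text
lips -4.044830648154517 -1.581269620954617 -3.1976881646208795
[ 0.5025 -0.1799  0.022 ] yaw -5.039813325428589 -4.818066235151885 -185.28770999968822 -185.01175203918584
ridge 0.031 [246.6228 153.5228]
ridge 0.045 [250.9045 154.309 ]
-5 0.024 [242.6595 152.7951] [246.6228 153.5228]
-5 0.028 [242.6239 151.8821] [246.5955 152.61  ]
-8 0.024 [242.5698 152.9965] [246.4707 153.8708]
-8 0.028 [242.534  152.0836] [246.4431 152.9581]
-2 0.024 [242.7341 152.5911] [246.7487 153.1706]
-2 0.028 [242.6987 151.6781] [246.7217 152.2576]
1 0.024 [242.7934 152.3851] [246.8482 152.815 ]
1 0.028 [242.7581 151.472 ] [246.8214 151.9019]
4 0.024 [242.8373 152.1776] [246.9211 152.4571]
4 0.028 [242.8022 151.2644] [246.8944 151.5439]
```

Call:
{"api": "play_rows", "payload": {
  "increments": [
    [0,0,0,0,0,0,0.02],
    [0,0,0,0,0,0,0.016],
    [0,0,0,0,0,0,0],
    [0,0,0,0,0,0,0],
    [0,0,0,0,0,0,0],
    [0,0,0,0,0,0,0],
    [0,0,0,0,0,0,0],
    [0,0,0,0,0,0,0]
  ]
}}

```text
clock: 29.35
tool_pos: [0.5031, -0.1809, 0.1449]
eef_rot: [-0.617, 0.787, 0.001, -0.001]
contact_force: [0.2, -0.6, 0.2]
opening: 0.183
```

Run:
```python
from ik import *
from plant import r
import pickle
s,p,R=state();M=R.as_matrix();print(p,s['contact_force'],s['moment'],s['opening'],'xang',np.degrees(np.arctan2(M[1,0],M[0,0])))
```

```text
[ 0.5031 -0.1809  0.1449] [ 0.207  -0.5803  0.178 ] [-0.0417  0.1048  0.0509] 0.1825020134640775 xang -103.83988329007597
```

Call:
{"api": "play_rows", "payload": {
  "increments": [
    [0,0,0,0,0,0,-0.07],
    [0,0,0,0,0,0,-0.06],
    [0,0,0,0,0,0,0],
    [0,0,0,-6,0,0,0],
    [0,0,0,-18,0,0,0],
    [0,0,10,-35,0,0,0],
    [0,0,25,-40,0,0,0],
    [0,0,20,-20,0,0,0]
  ]
}}

```text
clock: 30.35
tool_pos: [0.4485, -0.174, 0.267]
eef_rot: [-0.666, 0.746, 0.002, -0.001]
contact_force: [0.3, -0.2, 0.0]
opening: 0.18
```

Run:
```python
from ik import *
from plant import r
import pickle
s,p,R=state();M=R.as_matrix();print(p,s['contact_force'],s['opening'],'xang',np.degrees(np.arctan2(M[1,0],M[0,0])),M[:,2],s['q'])
c=r.get_calibration('wrist');im=r.snapshot('wrist')[:,:,::-1];cv2.imwrite('pics/w17f.png',im);pickle.dump(c,open('w17.pkl','wb'));cv2.imwrite('pics/w17.png',cv2.resize(im[80:220,180:340],None,fx=4.5,fy=4.2,interpolation=cv2.INTER_CUBIC))
im=r.snapshot('side')[:,:,::-1];cv2.imwrite('pics/s17f.png',im);cv2.imwrite('pics/s17z.png',cv2.resize(im[135:170,220:265],None,fx=14,fy=14,interpolation=cv2.INTER_CUBIC))
```

```text
[ 0.4485 -0.174   0.267 ] [ 0.2612 -0.1748  0.0351] 0.17974728770138929 xang -96.41197958590826 [-0.0042  0.0007 -1.    ] [ 0.122   0.4732  0.2304  1.9609 -0.1559  0.7287 -1.2377]
```

View pics/w17.png

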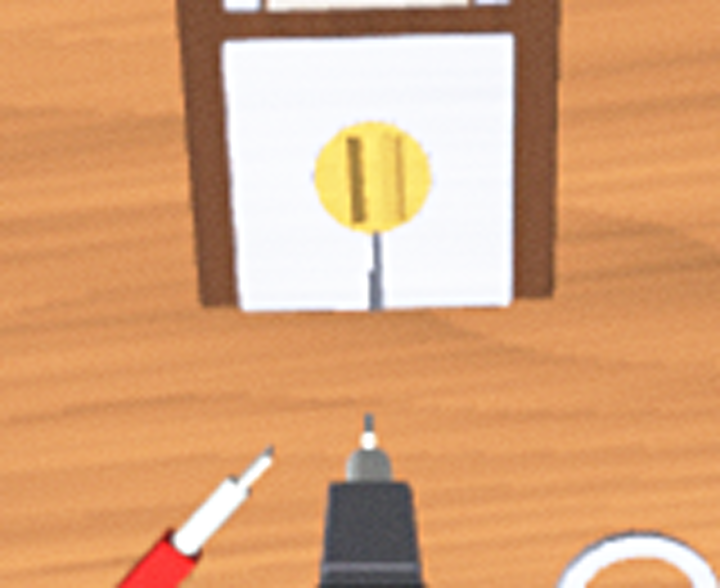

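View pics/s17z.png

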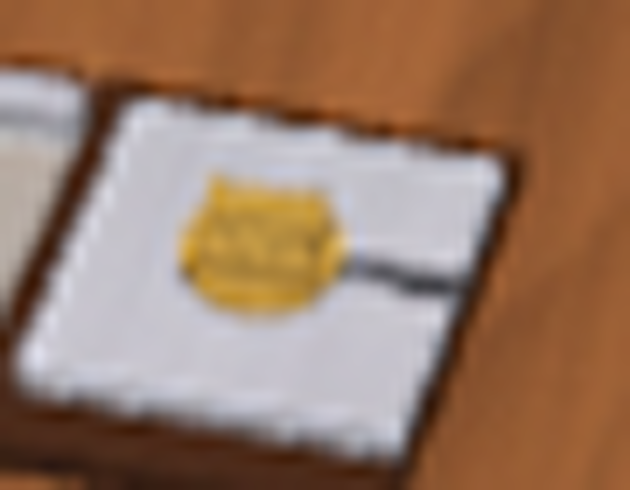

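Run:
```python
from ik import *
import pickle
c=pickle.load(open('w17.pkl','rb'))
im=cv2.imread('pics/w17f.png');x0,y0=225,100
cv2.imwrite('pics/w17z.png',cv2.resize(im[y0:y0+60,x0:x0+75],None,fx=10,fy=10,interpolation=cv2.INTER_CUBIC))
# subpixel dark centroid per row near pointer/ridge
g=255-im[:,:,2].astype(float) # red channel dark
for v in range(132,155):
    row=im[v,252:275].astype(float).sum(1);d=np.clip(np.median(row)-row-60,0,None)
    if d.sum()>60:
        u=252+(d*np.arange(len(d))).sum()/d.sum();print(v,round(u,2),round(d.sum()), ray(c,u,v,.025)[:2])
```

```text
132 259.28 440 [ 0.4894 -0.1738]
134 262.19 720 [ 0.4861 -0.1776]
135 262.9 416 [ 0.4846 -0.1785]
136 263.2 374 [ 0.4831 -0.1788]
137 263.29 403 [ 0.4817 -0.1787]
138 263.33 456 [ 0.4803 -0.1786]
139 263.35 440 [ 0.4788 -0.1785]
140 263.35 435 [ 0.4774 -0.1783]
141 263.36 430 [ 0.476  -0.1782]
142 263.39 446 [ 0.4745 -0.1781]
143 263.48 442 [ 0.4731 -0.178 ]
144 263.13 575 [ 0.4717 -0.1774]
145 262.88 778 [ 0.4703 -0.1769]
146 262.86 775 [ 0.4688 -0.1767]
147 262.9 762 [ 0.4674 -0.1766]
148 262.93 779 [ 0.4659 -0.1764]
149 262.97 811 [ 0.4644 -0.1763]
150 262.97 809 [ 0.463  -0.1762]
151 262.95 827 [ 0.4615 -0.176 ]
152 262.99 792 [ 0.46   -0.1759]
153 264.14 380 [ 0.4583 -0.1774]
```

View pics/w17z.png

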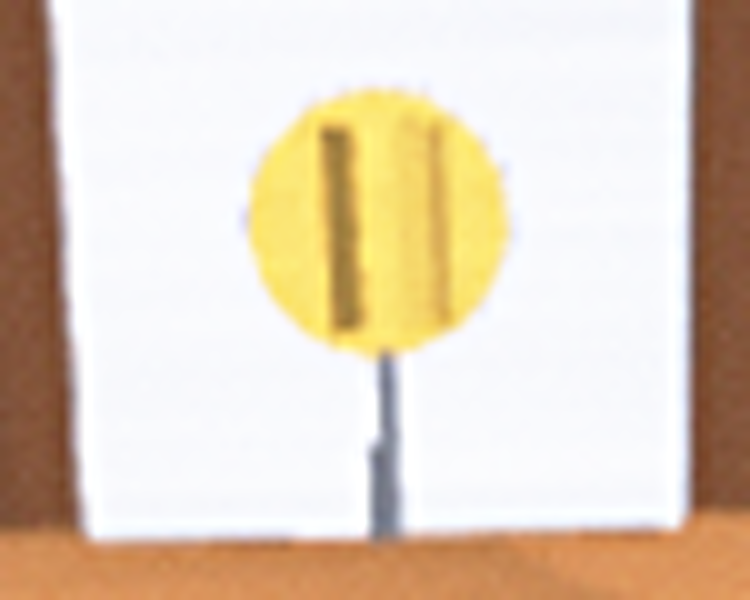

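```bash
cat >> ik.py <<'E'
PG=np.array([.5219,.1814,.1137])
E
python3 - <<'E'
from sim import *
s,p,R=state();print(p)
Rr=seatgrip(0,1)
P=PG-.003*tx+.0015*tz
W=P+.075*tz; W1=W+ez*.05+np.array([0,-.03,0])
print(P,W,W1)
q=np.array(s['q']);q=path(q,p,R,W1,Rr,12,verb=3);q=path(q,W1,Rr,W,Rr,3,verb=1);q=path(q,W,Rr,P,Rr,5,verb=1);path(q,P,Rr,P-.1*tx,Rr,5,verb=1)
plan(p,R,W1,Rr,12)
E
```

```text
[ 0.448  -0.1742  0.2671]
[0.523  0.1815 0.1169] [0.47   0.178  0.1699] [0.47   0.148  0.2199]
 4 [-0.1079  0.5914  0.2389  1.8221 -0.1216  1.0095 -1.4388] 0.0 0.0 dq 0.07
 8 [-0.2538  0.7553  0.1957  1.616  -0.159   1.3135 -1.5596] 0.0 0.0 dq 0.08
 12 [-0.3576  0.9523  0.1384  1.3438 -0.2289  1.6376 -1.6556] 0.0 0.0 dq 0.08
 3 [-0.3903  1.0236  0.125   1.3358 -0.258   1.5708 -1.6791] 0.0 0.0 dq 0.02
 5 [-0.3654  1.1636  0.1269  1.1296 -0.2584  1.6369 -1.6821] 0.0 0.0 dq 0.05
 5 [-0.3331  1.213   0.1414  0.7499 -0.2673  1.9616 -1.7341] 0.0 0.0 dq 0.09
[-26.9   1.2   3.9] [-0.0649  0.0059 -0.0141]
[-26.9   0.5   3.8] [-0.0649  0.0059 -0.0141]
[-26.9  -0.1   3.7] [-0.0649  0.0059 -0.0141]
[-27.   -0.7   3.5] [-0.0649  0.0059 -0.0141]
[-27.   -1.3   3.3] [-0.0649  0.0059 -0.0141]
[-27.   -1.9   3. ] [-0.0649  0.0059 -0.0141]
[-26.9  -2.5   2.7] [-0.0649  0.0059 -0.0141]
[-26.9  -3.    2.4] [-0.0649  0.0059 -0.0141]
[-26.9  -3.5   2. ] [-0.0649  0.0059 -0.0141]
[-26.8  -4.    1.6] [-0.0649  0.0059 -0.0141]
[-26.8  -4.5   1.2] [-0.0649  0.0059 -0.0141]
[-26.7  -4.9   0.7] [-0.0649  0.0059 -0.0141]
```

Call:
{"api": "play_rows", "payload": {
  "increments": [
    [0,-27,1,0,-0.065,0.006,-0.014],
    [0,-30,0.5,0,-0.065,0.006,-0.014],
    [0,-30,0,2,-0.065,0.006,-0.014],
    [0,-30,-0.5,3,-0.065,0.006,-0.014],
    [0,-30,-1,3,-0.065,0.006,-0.014],
    [0,-30,-2,3,-0.065,0.006,-0.014],
    [0,-30,-2.5,3,-0.065,0.006,-0.014],
    [0,-30,-3,3,-0.065,0.006,-0.014]
  ]
}}

```text
clock: 31.45
tool_pos: [0.4698, 0.0688, 0.2375]
eef_rot: [-0.681, 0.682, 0.182, -0.195]
contact_force: [0.0, 0.2, -0.8]
opening: 0.175
```

Run:
```python
from sim import *
s,p,R=state();print(p,s['opening'],s['q'])
Rr=seatgrip(0,1)
P=PG-.003*tx+.0015*tz
W=P+.075*tz
plan(p,R,W+ez*.03,Rr,5)
```

```text
[0.4698 0.0688 0.2375] 0.1746837043012336 [-0.2893  0.773   0.1892  1.5713 -0.1783  1.3544 -1.6029]
[-22.   -3.7   6. ] [-0.0491  0.0049 -0.0124]
[-21.9  -4.3   5.7] [-0.0491  0.0049 -0.0124]
[-21.9  -4.8   5.4] [-0.0491  0.0049 -0.0124]
[-21.9  -5.4   5. ] [-0.0491  0.0049 -0.0124]
[-21.8  -5.9   4.7] [-0.0491  0.0049 -0.0124]
```

Call:
{"api": "play_rows", "payload": {
  "increments": [
    [0,-22,-3,4,-0.05,0.005,-0.0125],
    [0,-22,-4,5,-0.05,0.005,-0.0125],
    [0,-22,-4.5,5,-0.05,0.005,-0.0125],
    [0,-20,-5,5,-0.05,0.005,-0.0125],
    [0,-14,-5,5,-0.045,0.005,-0.0125],
    [0,-6,0,0,0,0,0],
    [0,0,0,0,0,0,0],
    [0,0,0,0,0,0,0]
  ]
}}

```text
clock: 32.45
tool_pos: [0.4711, 0.1835, 0.1918]
eef_rot: [0.675, -0.628, -0.265, 0.283]
contact_force: [0.7, -0.3, -0.1]
opening: 0.173
```

Run:
```python
from sim import *
from plant import r
import pickle
s,p,R=state();print(p,s['opening'],s['q'])
Rr=seatgrip(0,1)
P=PG-.003*tx+.0015*tz
W=P+.075*tz
plan(p,R,W,Rr,1)
c=r.get_calibration('wrist');im=r.snapshot('wrist')[:,:,::-1];cv2.imwrite('pics/w18f.png',im);pickle.dump(c,open('w18.pkl','wb'))
cv2.imwrite('pics/w18.png',cv2.resize(im[40:260,160:360],None,fx=3,fy=2.7,interpolation=cv2.INTER_CUBIC))
im=r.snapshot('side')[:,:,::-1]
cv2.imwrite('pics/s18.png',cv2.resize(im[140:270,170:310],None,fx=5,fy=4.6,interpolation=cv2.INTER_CUBIC))
```

```text
[0.4711 0.1835 0.1918] 0.1729675970230064 [-0.3945  1.0052  0.1208  1.31   -0.2569  1.6226 -1.6912]
[  5.5 -14.6  16.3] [ 0.0102 -0.0024  0.0056]
```

View pics/w18.png

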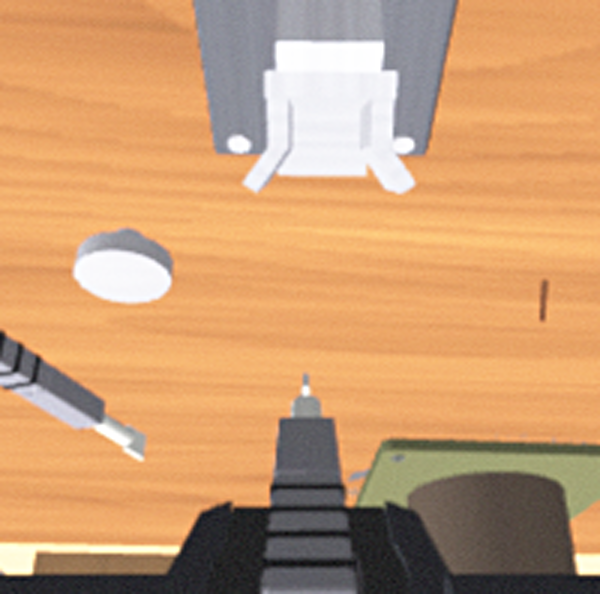

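View pics/s18.png

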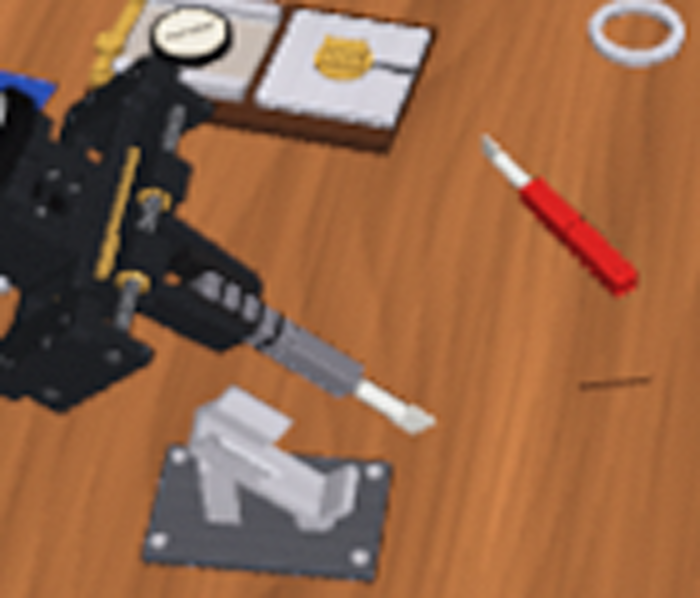

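Call:
{"api": "play_rows", "payload": {
  "increments": [
    [0,3,-7,8,0.005,-0.001,0.003],
    [0,2.5,-7,8,0.005,-0.001,0.003],
    [0,0,0,0,0,0,0],
    [0,0,-15,0,0,0,0],
    [0,0,-15,0,0,0,0],
    [0,0,-8,0,0,0,0],
    [0,0,0,0,0,0,0],
    [0,0,0,0,0,0,0]
  ]
}}

```text
clock: 33.55
tool_pos: [0.4991, 0.1783, 0.1408]
eef_rot: [0.674, -0.632, -0.261, 0.279]
contact_force: [1.0, -0.3, -0.6]
opening: 0.177
```

Run:
```python
from sim import *
s,p,R=state();print(p,s['opening'],s['contact_force'])
P=PG-.003*tx+.0015*tz
plan(p,R,P,seatgrip(0,1),1)
```

```text
[0.4991 0.1783 0.1408] 0.17742809585349192 [ 0.9522 -0.2785 -0.5539]
[ -1.7 -33.9   0.1] [-0.0024  0.0008 -0.0023]
```

Call:
{"api": "play_rows", "payload": {
  "increments": [
    [0,-1,-8,0,-0.001,0,-0.001],
    [0,-0.7,-8,0,-0.001,0,-0.001],
    [0,0,-7,0,0,0,0],
    [0,0,-5,0,0,0,0],
    [0,0,-3,0,0,0,0],
    [0,0,0,0,0,0,0],
    [0,0,0,0,0,0,0],
    [0,0,0,0,0,0,0]
  ]
}}

```text
clock: 34.55
tool_pos: [0.5223, 0.1818, 0.118]
eef_rot: [0.675, -0.631, -0.262, 0.279]
contact_force: [-0.2, -0.2, -0.6]
opening: 0.18
```

Run:
```python
from sim import *
from plant import r
s,p,R=state();print(p,s['opening'],s['contact_force'],s['moment'])
P=PG-.003*tx+.0015*tz
plan(p,R,P,seatgrip(0,1),1)
im=r.snapshot('side')[:,:,::-1]
cv2.imwrite('pics/s19.png',cv2.resize(im[160:260,170:290],None,fx=6,fy=6,interpolation=cv2.INTER_CUBIC))
im=r.snapshot('wrist')[:,:,::-1]
cv2.imwrite('pics/w19.png',cv2.resize(im[90:260,170:350],None,fx=4,fy=3.5,interpolation=cv2.INTER_CUBIC))
```

```text
[0.5223 0.1818 0.118 ] 0.18031928775495204 [-0.1705 -0.2143 -0.6432] [ 0.0979 -0.7902  0.0372]
[ 0.4 -1.2  0.4] [-0.0007  0.0009  0.0001]
```

View pics/s19.png

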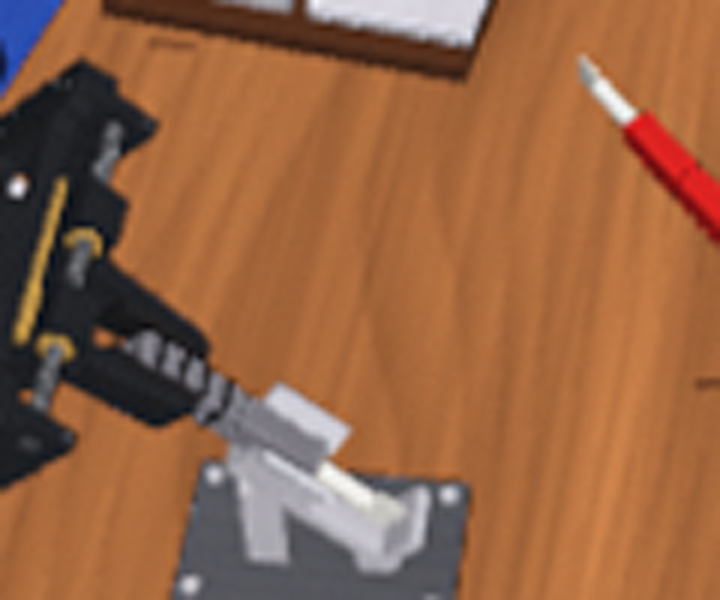

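View pics/w19.png

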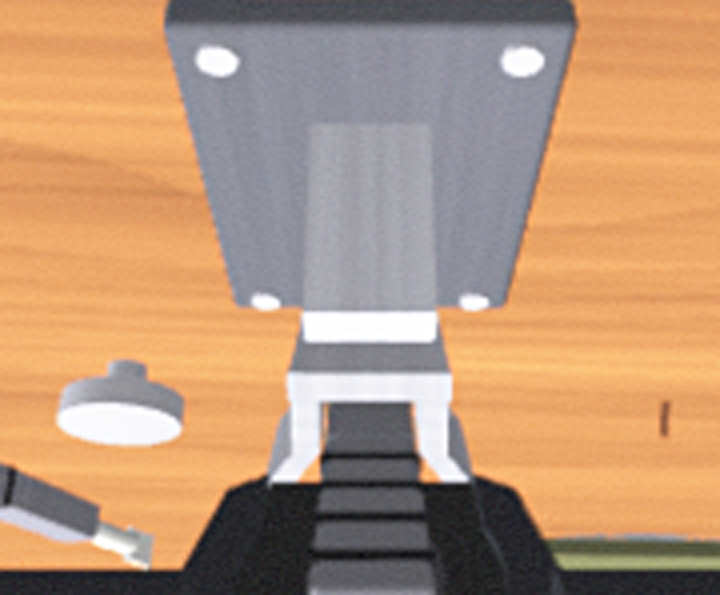

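Call:
{"api": "play_rows", "payload": {
  "increments": [
    [0.25,0,0,0,0,0,0],
    [0.45,0,0,0,0,0,0],
    [0.55,0,0,0,0,0,0],
    [0.55,0,0,0,0,0,0],
    [0.55,0,0,0,0,0,0],
    [0.55,0,0,-15,0,0,0],
    [0.55,0,0,-35,0,0,0],
    [0.55,0,0,-45,0,0,0]
  ]
}}

```text
clock: 35.65
tool_pos: [0.5878, 0.1865, 0.1861]
eef_rot: [0.674, -0.63, -0.264, 0.282]
contact_force: [0.8, 0.2, -0.5]
opening: 0.554
```

Run:
```python
from sim import *
from plant import r
import pickle
s,p,R=state();print(p,s['opening'],s['contact_force'],s['moment'],s['q'])
im=r.snapshot('side')[:,:,::-1]
cv2.imwrite('pics/s20.png',cv2.resize(im[160:260,170:290],None,fx=6,fy=6,interpolation=cv2.INTER_CUBIC))
c=r.get_calibration('wrist');im=r.snapshot('wrist')[:,:,::-1];pickle.dump(c,open('w20.pkl','wb'));cv2.imwrite('pics/w20f.png',im)
cv2.imwrite('pics/w20.png',cv2.resize(im[90:260,170:350],None,fx=4,fy=3.5,interpolation=cv2.INTER_CUBIC))
im=r.snapshot('scene')[:,:,::-1]
cv2.imwrite('pics/c20.png',cv2.resize(im[180:270,200:310],None,fx=6,fy=6,interpolation=cv2.INTER_CUBIC))
```

```text
[0.5878 0.1865 0.1861] 0.5537444582987943 [ 0.8492  0.1785 -0.5217] [ 0.1293 -0.7887 -0.0195] [-0.3349  1.2072  0.1362  0.7751 -0.2645  1.9495 -1.7337]
```

View pics/s20.png

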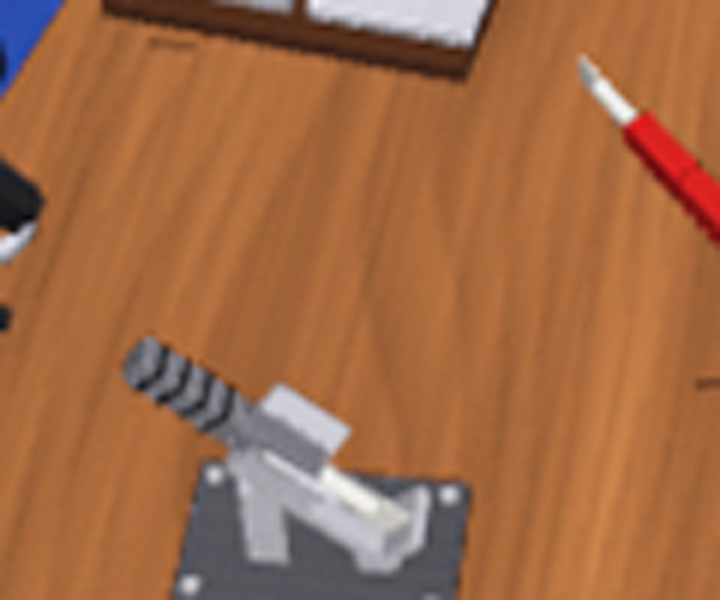

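View pics/w20.png

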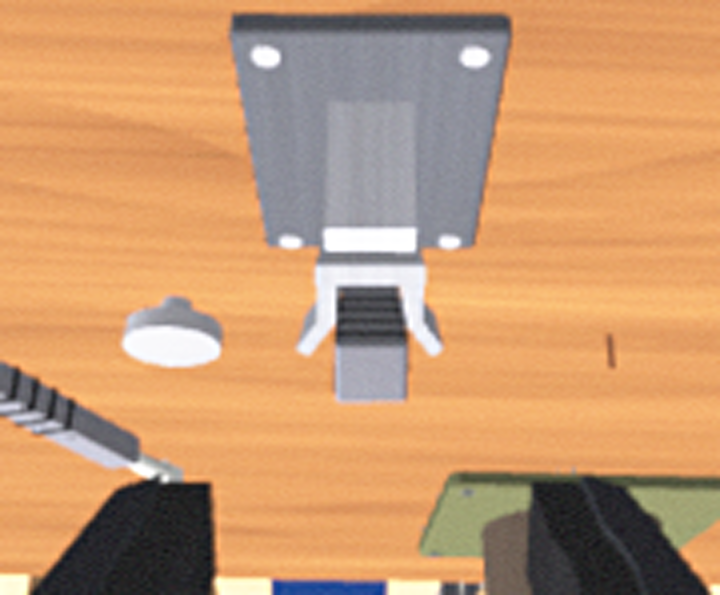

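View pics/c20.png

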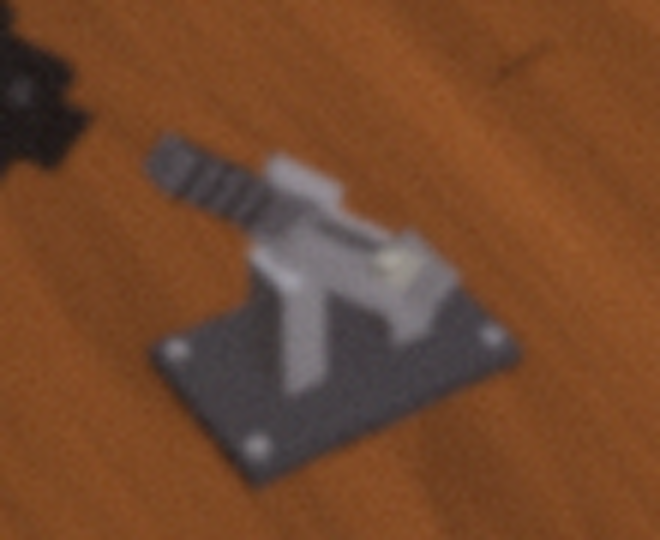

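Run:
```python
import cv2,numpy as np
a=cv2.imread('pics/c7.png');b=cv2.imread('pics/c20.png')
A=cv2.cvtColor(a,cv2.COLOR_BGR2GRAY).astype(np.float32)[110:330,130:420];B=cv2.cvtColor(b,cv2.COLOR_BGR2GRAY).astype(np.float32)[110:330,130:420]
print('shift tool region',cv2.phaseCorrelate(A[:110,:150].copy(),B[:110,:150].copy()),'mean diff',np.abs(A-B).mean())
a=cv2.imread('pics/s7.png',0).astype(np.float32);b=cv2.imread('pics/s20.png',0).astype(np.float32)
print('side blade region',cv2.phaseCorrelate(a[450:560,300:440].copy(),b[450:560,300:440].copy()),np.abs(a-b)[450:560,300:440].mean())
```

```text
shift tool region ((-0.25108938375267087, 0.009535333931850687), 0.332342354244656) mean diff 2.3184483
side blade region ((-0.006283759716652071, 0.007927593687341528), 0.9531309602023275) 6.3784413
```

Run:
```python
from ik import *
from plant import r
cs=r.get_calibration('side')
f=lambda P:np.round((proj(cs,P)-[170,160])*6,0)
for d in(0,-.004,-.008):
    S=seat+d*tx
    print(d,'front top corners',f(S+.025*tx+.008*tz+.008*ry),f(S+.025*tx+.008*tz-.008*ry),'end top',f(S-.075*tx+.008*tz+.008*ry),f(S-.075*tx+.008*tz-.008*ry),'blade',f(S+.075*tx+.008*tz))
im=r.snapshot('side')[:,:,::-1]
cv2.imwrite('pics/s21.png',cv2.resize(im[215:260,185:250],None,fx=12,fy=12,interpolation=cv2.INTER_CUBIC))
```

```text
0 front top corners [316. 440.] [310. 470.] end top [138. 326.] [130. 356.] blade [397. 508.]
-0.004 front top corners [309. 435.] [303. 465.] end top [130. 321.] [123. 351.] blade [391. 504.]
-0.008 front top corners [302. 431.] [296. 461.] end top [123. 316.] [115. 347.] blade [384. 500.]
```

View pics/s21.png

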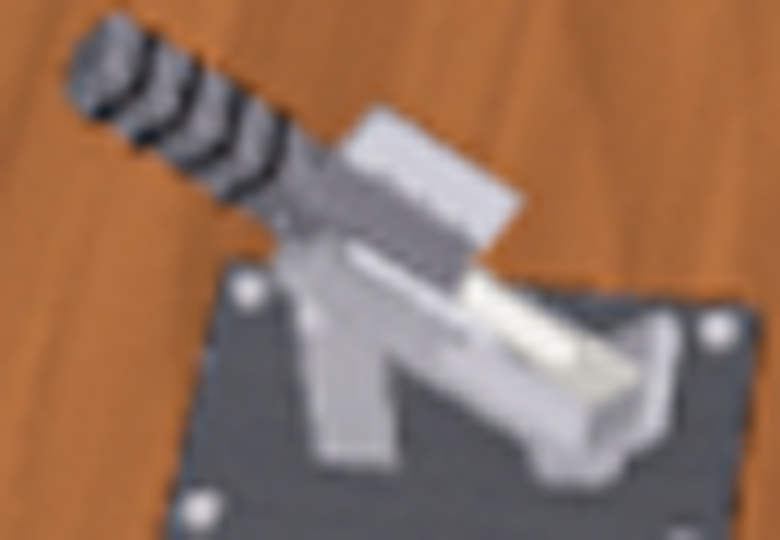

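Run:
```python
from sim import *
s,p,R=state();print(p)
U=p+np.array([.02,0,.05]);T=np.array([.445,-.178,.17]);Rv=down(np.radians(-95))
q=np.array(s['q']);q=path(q,p,R,U,R,2,verb=1);q=path(q,U,R,T,Rv,9,verb=3)
plan(p,R,U,R,2);plan(U,R,T,Rv,10)
```

```text
[0.5879 0.1863 0.1849]
 2 [-0.2803  1.2029 -0.0376  0.6136 -0.1575  2.09   -1.8361] 0.93 0.003 dq 0.18
 3 [-0.1551  0.8981 -0.0166  1.3006 -0.0527  1.4665 -1.7082] 0.01 0.0 dq 0.19
 6 [ 0.0139  0.7107  0.0036  1.7482  0.0068  0.9463 -1.597 ] 0.0 0.0 dq 0.17
 9 [ 0.3035  0.6173 -0.0303  2.0704  0.0399  0.4545 -1.4152] 0.0 0.0 dq 0.16
[  0.7  10.7 -24.7] [0. 0. 0.]
[  0.7  10.7 -24.7] [0. 0. 0.]
[35.3  8.5 17.8] [ 0.0789 -0.006   0.0146]
[35.5  9.4 16.9] [ 0.0789 -0.006   0.0146]
[35.8 10.2 15.9] [ 0.0789 -0.006   0.0146]
[36.  10.9 14.9] [ 0.0789 -0.006   0.0146]
[36.2 11.5 13.8] [ 0.0789 -0.006   0.0146]
[36.5 12.  12.6] [ 0.0789 -0.006   0.0146]
[36.7 12.4 11.4] [ 0.0789 -0.006   0.0146]
[37.  12.7 10.2] [ 0.0789 -0.006   0.0146]
[37.2 12.9  9. ] [ 0.0789 -0.006   0.0146]
[37.5 13.   7.7] [ 0.0789 -0.006   0.0146]
```

Call:
{"api": "play_rows", "payload": {
  "increments": [
    [0.55,5,18,-16,0.08,0,0],
    [0.55,20,18,-18,0.08,0,0],
    [0.55,38,10,0,0.08,-0.006,0.015],
    [0.55,42,8,10,0.08,-0.006,0.015],
    [0.55,42,8,12,0.08,-0.006,0.015],
    [0.55,42,8,12,0.08,-0.006,0.015],
    [0.55,42,10,12,0.08,-0.006,0.015],
    [0.55,42,10,12,0.08,-0.006,0.015]
  ]
}}

```text
clock: 36.85
tool_pos: [0.5071, -0.0914, 0.1947]
eef_rot: [-0.697, 0.712, 0.055, -0.055]
contact_force: [-0.3, -0.2, -1.1]
opening: 0.547
```

Run:
```python
from sim import *
s,p,R=state();print(p,s['q'])
T=np.array([.445,-.178,.16]);Rv=down(np.radians(-95))
plan(p,R,T,Rv,6)
```

```text
[ 0.5071 -0.0914  0.1947] [-0.0316  0.6817  0.1933  1.8112 -0.1429  0.8185 -1.3571]
[14.6  9.   7.3] [ 0.0259 -0.0009  0.011 ]
[14.8  9.   7. ] [ 0.0259 -0.0009  0.011 ]
[14.9  9.1  6.8] [ 0.0259 -0.0009  0.011 ]
[15.   9.1  6.5] [ 0.0259 -0.0009  0.011 ]
[15.1  9.1  6.3] [ 0.0259 -0.0009  0.011 ]
[15.2  9.1  6. ] [ 0.0259 -0.0009  0.011 ]
```

Call:
{"api": "play_rows", "payload": {
  "increments": [
    [0.55,15,9,7,0.026,0,0.011],
    [0.55,15,9,7,0.026,0,0.011],
    [0.55,15,9,6,0.026,0,0.011],
    [0.55,15,9,6,0.026,0,0.011],
    [0.55,13,9,5,0.026,0,0.011],
    [0.55,8,9,3,0.02,0,0.01],
    [0.55,0,0,0,0,0,0],
    [0.55,0,0,0,0,0,0]
  ]
}}

```text
clock: 37.85
tool_pos: [0.4233, -0.1694, 0.1615]
eef_rot: [-0.674, 0.739, 0.008, -0.01]
contact_force: [0.7, 0.3, 0.6]
opening: 0.55
```

Run:
```python
from sim import *
from plant import r
import pickle
s,p,R=state();M=R.as_matrix();print(p,np.degrees(np.arctan2(M[1,0],M[0,0])))
c=r.get_calibration('wrist');im=r.snapshot('wrist')[:,:,::-1];pickle.dump(c,open('w22.pkl','wb'));cv2.imwrite('pics/w22f.png',im)
cv2.imwrite('pics/w22.png',im)
```

```text
[ 0.4233 -0.1694  0.1615] -95.23542312823575
```

View pics/w22.png

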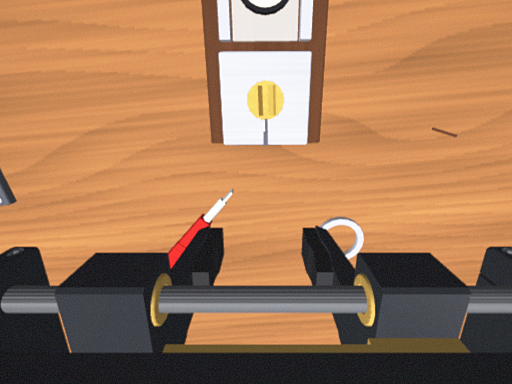

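Run:
```python
from ik import *
import pickle
c=pickle.load(open('w22.pkl','rb'))
im=cv2.imread('pics/w22f.png')
cv2.imwrite('pics/w22z.png',cv2.resize(im[70:150,225:305],None,fx=7.4,fy=7.4,interpolation=cv2.INTER_CUBIC))
# half-max edge crossings per row
P=[];Q=[]
for v in range(118,146):
    row=im[v,250:285].astype(float).mean(1);d=np.clip(235-row,0,None)
    if d.max()<60: continue
    h=d.max()/2;i=np.where(d>h)[0]
    l=i[0]-(d[i[0]]-h)/(d[i[0]]-d[i[0]-1]) ;rr=i[-1]+(d[i[-1]]-h)/(d[i[-1]]-d[i[-1]+1]) if i[-1]+1<len(d) else np.nan
    print(v,round(250+l,2),round(250+rr,2),'mid',round(250+(l+rr)/2,2),ray(c,250+(l+rr)/2,v,.025)[:2])
```

```text
119 264.11 266.93 mid 265.52 [ 0.4845 -0.1785]
120 264.53 266.82 mid 265.67 [ 0.4835 -0.1786]
121 264.5 266.77 mid 265.64 [ 0.4825 -0.1785]
122 264.56 266.85 mid 265.71 [ 0.4815 -0.1785]
123 264.59 267.04 mid 265.81 [ 0.4805 -0.1785]
124 264.6 266.97 mid 265.78 [ 0.4795 -0.1784]
125 264.6 266.99 mid 265.8 [ 0.4785 -0.1783]
126 264.57 267.04 mid 265.81 [ 0.4775 -0.1782]
127 264.59 266.91 mid 265.75 [ 0.4765 -0.1781]
128 264.66 266.93 mid 265.8 [ 0.4754 -0.178 ]
129 264.87 266.98 mid 265.92 [ 0.4744 -0.1781]
130 264.86 267.15 mid 266.01 [ 0.4734 -0.1781]
131 264.5 267.14 mid 265.82 [ 0.4724 -0.1778]
132 263.3 267.2 mid 265.25 [ 0.4714 -0.1771]
133 263.28 267.15 mid 265.22 [ 0.4704 -0.177 ]
134 263.3 267.22 mid 265.26 [ 0.4693 -0.1769]
135 263.37 267.16 mid 265.27 [ 0.4683 -0.1768]
136 263.3 267.24 mid 265.27 [ 0.4673 -0.1767]
137 263.33 267.18 mid 265.26 [ 0.4662 -0.1766]
138 263.29 267.23 mid 265.26 [ 0.4652 -0.1766]
139 263.27 267.22 mid 265.24 [ 0.4641 -0.1764]
140 263.26 267.3 mid 265.28 [ 0.4631 -0.1764]
141 263.29 267.23 mid 265.26 [ 0.4621 -0.1763]
142 263.29 267.26 mid 265.28 [ 0.461  -0.1762]
143 263.25 267.27 mid 265.26 [ 0.4599 -0.1761]
144 262.55 267.85 mid 265.2 [ 0.4589 -0.1759]
145 245.67 nan mid nan [nan nan]
```

View pics/w22z.png

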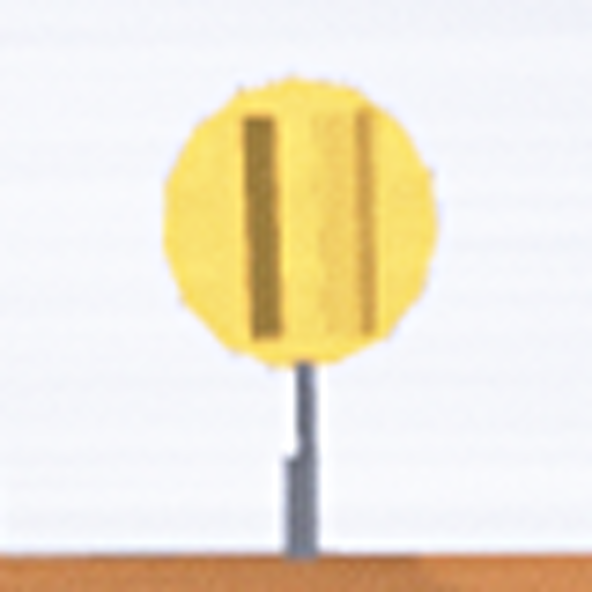

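Run:
```python
from plant import r
import cv2
im=r.snapshot('side')[:,:,::-1];cv2.imwrite('pics/final.png',im)
s=r.get_state();print(s['clock'],s['contact_force'],abs(s['qd']).max())
```

```text
37.95 [-0.94280915 -0.08645959 -0.79011241] 0.011467261689461078
```

View pics/final.png

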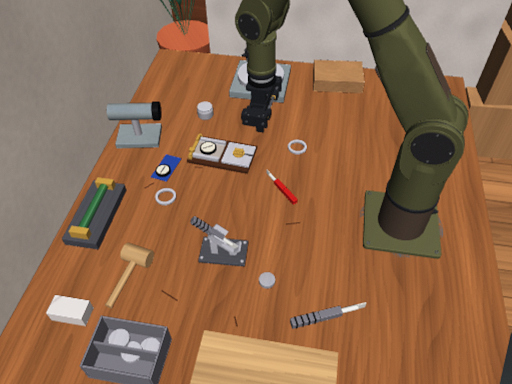

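The tool sits in the rest at side (217,235), the pointer is at the ridge at (250,155), and the arm is clear of everything.

```bash
python3 -c "
from plant import r
print(r.finish_job())"
```

```text
the job is handed in; nothing more can be done
None
```

The compass is trimmed to within about 0.03 rad (1.7°) of the index ridge, and the tool is back in the inclined rest. I handed the job in at about 38 s.

**What I did:**
- I took the smaller grey tool, 150 mm long; the other grey one measured about 194 mm.
- The arm could not reach the rest with the first grip. I turned the tool round, set it down on the table once, and gripped it again at a tilt.
- I laid it in the rest, let go, and took it again by its upper end. The blade then turned the screw from about 1.22 rad to the ridge.
- I laid it back in the rest, blade down, and let go.

**Last checks:**
- **Tool:** in the side and scene pictures it lies seated with its blade at the stop plate, as it did after the first laying.
- **Pointer:** it meets the ridge, but the estimates of what remains disagree. Blade angle less play gave about 0 rad and the first wrist view 0.01 to 0.02. The last, clearer wrist view gave about +0.03, so the pointer is slightly short of the ridge's centre line. I left it there rather than risk a second cycle.
- **Contact:** measured contact force was about 1 N, with the arm clear of everything. In the last side picture nothing else appeared moved.

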